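# Find the tin with the loose scale weight and hold it out

### The job

A loose scale weight is shut in one of the three metal tins: going from left to right, pick up each tin, lift it a hand's breadth (10 cm) clear, shake it briskly to and fro a few times, and stand it back upright within a few centimetres of where it stood (the last may stay in the hand if it is the one). Then hand over the tin that rattled: hold it out level over the middle of the change dish, about 15 cm above the table, leaving the other two standing and the two glass jars undisturbed. Finish while still holding the tin there; do not put it down.

Things in the scene. Friction and masses are not known exactly. Their poses are not given: they have to be found in the camera images.
- tin_left: Leftmost of three identical closed bare-metal tins in a row, as seen from the robot. Box 130 x, 60 y, 60 z mm, gripped across its 60 mm width. Origin: centre of the underside; x along its length, away from the robot (clasp on the -x end), z up. All weigh 0.15 to 0.40 kg at random. Grip them with 20 to 40 N; squeezed harder, one may swivel in the fingers as it is shaken.
- tin_middle: Middle one of three identical closed bare-metal tins in a row, as seen from the robot. Box 130 x, 60 y, 60 z mm, gripped across its 60 mm width. Origin: centre of the underside; x along its length, away from the robot (clasp on the -x end), z up. One of the three (any) holds a loose 90 g disc weight, 36 mm across, 16 mm high; nothing moves in the other two. It lies still when level.
- tin_right: Rightmost of three identical closed bare-metal tins in a row, as seen from the robot. Box 130 x, 60 y, 60 z mm, gripped across its 60 mm width. Origin: centre of the underside; x along its length, away from the robot (clasp on the -x end), z up. Shaken or tipped over 0.1 rad, the disc slides 39 mm either way along x, knocks on the ends, shifts the wrist moment 0.035 N m.
- change_dish: shallow round grey change dish, 120 mm across, 18 mm high, on the table beyond the tins; it does not move. Origin: centre of its underside, z up
- jar: bystander: glass jar with a twist-off lid, 74 mm across, 84 mm high, beyond the left tin. Origin: centre of its underside
- small_jar: bystander: slimmer glass jar, 63 x 68 mm across, 84 mm high, a little farther off. Origin: centre of its underside
Not all that is in view belongs to the job. Of the things that look like the change_dish, take the one that is farthest to the robot's right at the start.

How it is judged:
On the way, in this order (a step that is already met when the one before it is completed fails the run):
1. the left tin, held 7 cm clear of the table, makes quick stroke 1 of its shake (over 0.15 m/s or 1 rad/s) (height (world z) of tin_left above 0.07 m and contact force between the fingers and tin_left above 1 N and (linear speed of tin_left above 0.15 m/s or angular speed of tin_left above 1 rad/s)).
2. the left tin slows down, still held, at the turn after stroke 1 (height (world z) of tin_left above 0.07 m and contact force between the fingers and tin_left above 1 N and linear speed of tin_left below 0.07 m/s and angular speed of tin_left below 0.6 rad/s).
3. the left tin, held 7 cm clear of the table, makes quick stroke 2 of its shake (over 0.15 m/s or 1 rad/s) (all of step 1).
4. the middle tin, held 7 cm clear of the table, makes quick stroke 1 of its shake (over 0.15 m/s or 1 rad/s) (height (world z) of tin_middle above 0.07 m and contact force between the fingers and tin_middle above 1 N and (linear speed of tin_middle above 0.15 m/s or angular speed of tin_middle above 1 rad/s)).
5. the middle tin slows down, still held, at the turn after stroke 1 (height (world z) of tin_middle above 0.07 m and contact force between the fingers and tin_middle above 1 N and linear speed of tin_middle below 0.07 m/s and angular speed of tin_middle below 0.6 rad/s).
6. the middle tin, held 7 cm clear of the table, makes quick stroke 2 of its shake (over 0.15 m/s or 1 rad/s) (all of step 4).
7. the right tin, held 7 cm clear of the table, makes quick stroke 1 of its shake (over 0.15 m/s or 1 rad/s) (height (world z) of tin_right above 0.07 m and contact force between the fingers and tin_right above 1 N and (linear speed of tin_right above 0.15 m/s or angular speed of tin_right above 1 rad/s)).
8. the right tin slows down, still held, at the turn after stroke 1 (height (world z) of tin_right above 0.07 m and contact force between the fingers and tin_right above 1 N and linear speed of tin_right below 0.07 m/s and angular speed of tin_right below 0.6 rad/s).
9. the right tin, held 7 cm clear of the table, makes quick stroke 2 of its shake (over 0.15 m/s or 1 rad/s) (all of step 7).
At the end, for the whole second after the job is handed in: The tin holding the loose weight is gripped, still, level within 0.25 rad, underside 80 to 300 mm above the table, centre within 60 mm (plan view) of the dish's; the other two stand upright on the table, untouched and at rest, within 60 mm of where they started (((distance between tin_left and loose_weight_c0 below 0.07 m and height (world z) of tin_left between 0.08 and 0.3 m and horizontal distance between tin_left and change_dish below 0.06 m and angle between tin_left's own z axis and vertical below 0.25 rad and contact force between the fingers and tin_left above 1 N and linear speed of tin_left below 0.05 m/s and height (world z) of each of tin_middle, tin_right below 0.01 m and angle between each of tin_middle, tin_right's own z axis and vertical below 0.1 rad and distance of each of tin_middle, tin_right from where it was at the start of the episode below 0.06 m and linear speed of each of tin_middle, tin_right below 0.02 m/s and contact force between the fingers and tin_middle below 0.1 N and contact force between the fingers and tin_right below 0.1 N) or (distance between tin_middle and loose_weight_c0 below 0.07 m and height (world z) of tin_middle between 0.08 and 0.3 m and horizontal distance between tin_middle and change_dish below 0.06 m and angle between tin_middle's own z axis and vertical below 0.25 rad and contact force between the fingers and tin_middle above 1 N and linear speed of tin_middle below 0.05 m/s and height (world z) of each of tin_left, tin_right below 0.01 m and angle between each of tin_left, tin_right's own z axis and vertical below 0.1 rad and distance of each of tin_left, tin_right from where it was at the start of the episode below 0.06 m and linear speed of each of tin_left, tin_right below 0.02 m/s and contact force between the fingers and tin_left below 0.1 N and contact force between the fingers and tin_right below 0.1 N) or (distance between tin_right and loose_weight_c0 below 0.07 m and height (world z) of tin_right between 0.08 and 0.3 m and horizontal distance between tin_right and change_dish below 0.06 m and angle between tin_right's own z axis and vertical below 0.25 rad and contact force between the fingers and tin_right above 1 N and linear speed of tin_right below 0.05 m/s and height (world z) of each of tin_left, tin_middle below 0.01 m and angle between each of tin_left, tin_middle's own z axis and vertical below 0.1 rad and distance of each of tin_left, tin_middle from where it was at the start of the episode below 0.06 m and linear speed of each of tin_left, tin_middle below 0.02 m/s and contact force between the fingers and tin_left below 0.1 N and contact force between the fingers and tin_middle below 0.1 N))); the arm keeps its last pose, push and grip.
It fails at once if the larger jar is pushed more than 30 mm or tipped (distance of jar from where it was at the start of the episode above 0.03 m or angle between jar's own z axis and vertical above 0.5 rad).
It fails at once if the smaller jar is pushed more than 30 mm or tipped (distance of small_jar from where it was at the start of the episode above 0.03 m or angle between small_jar's own z axis and vertical above 0.5 rad).
It also fails if it takes over 72 s, if anything falls off the work surface, if the arm or the gripper's body presses on something with over 40 N, if the wrist force passes 120 N, or if a joint passes its speed limit or range.

### The arm

A 7-joint arm with a two-finger parallel gripper is mounted at the origin on a cart in front of the work surface, level with it; the furniture and walls round the work are solid. World frame = base frame: x ahead of the robot, y to its left, z up, the work surface at z = 0. Lengths are in m, angles in rad, forces in N, time in s.
With the tool pointing down it reaches from about 0.4 to 0.875 m from the base axis. Payload 6.5 kg.
Tool frame: the origin (TCP) lies at the very end of the fingers, on their centre line; the grasp point (between the pads) lies r.hold_point_z behind it (r.hold_point_z is the distance from the TCP to the grasp point, in m); z points along the fingers, y is the direction in which the jaws open and shut (so a half turn about z gives the same grasp; the last joint's range is limited). The gripper opens to 85 mm and grips with 20 to 120 N. Pads are 22 mm wide; open, the fingers measure 114 mm over their backs; the gripper's body (76 mm by 85 mm) begins 54 mm behind the grasp point. The pads swing forward as they close: fully open they stand 13 mm farther back than shut.
Start: joints at [1.213, 0.536, -0.004, 1.538, 0.003, 1.067, -0.071], TCP at [0.187, -0.623, 0.206] pointing down, gripper open.
Joint ranges: [-2.7, 2.7], [-0.37, 2.16], [-1.27, 1.26], [0.24, 2.4], [-1.31, 4.45], [0.19, 1.91], [-2.76, 2.76]. Speed limits (rad/s): [2.39, 2.39, 3.14, 3.14, 3.14, 3.14, 3.14].

### API

Orientations are given as a unit quaternion [w, x, y, z].
In Python, from cell import read_state, viewer, job_done, r gives the robot as it stands. The module is installed in compiled form; this text tells all that it offers.
- The arm moves only by the shell command python3 -m crank 'ROWS' [FORCE]. ROWS is JSON, a list of rows, each a list of 7 numbers: the turn, a rotation vector about the tool's x, y, z each as a share of pi/2 rad, from -1 to 1, then the shift along the tool's x, y, z each as a share of 0.12 m, from -1 to 1, then the opening, from -1 (shut) to 1 (fully open). A call has 1 to 5 rows; each row shifts and turns the pose as measured when the row begins, along the tool's axes as they then stand; what a row does not reach is not made up. A row lasts 1/10 s, in which the tool goes at most 50 mm and 8.59 degrees, less where a joint would pass 70% of its speed; a pose out of reach is approached as far as the arm can. A call with a number of a shift or a turn outside -1 to 1 is refused whole. A call with a gripper value outside its range is refused whole. The fingers move at their own pace and stop on an object; FORCE is the grip in N (left out, the last holds). Time passes only in rows, so rows that do not move let the fingers close. It gives the time, the measured TCP pose, the force and the opening at its end, in the units of the state.
- read_state(): the state, without advancing time (a new reading comes with each control period).
- viewer.read_camera(name): name is "side" or "top" or "wrist"; returns a dict with "color" (384x512x3 uint8, red, green, blue), "mtx" (3x3 intrinsics, pixels), "k1" (the pictures are not rectified: a ray, as slopes to the right and down, at radius r is drawn at 1 + k1 r^2 times it, then the intrinsics apply), "rvec" (rotation vector, rad) and "tvec" (3), from world to camera coordinates, as OpenCV has them. Camera axes: x right, y down, z forward; pixel columns grow to the right and rows downward; lengths in m; the calibration is good to about 2 mm. A picture is of the moment at which its call begins. There is no depth.
- job_done(): hands the job in, once; it reports no verdict.
The state is a dict: "clock": time; "qpos": joint angles; "qd": joint speeds; "joint_torque": joint torques, N m; "position": TCP position; "tcp_rot": TCP orientation; "contact_force": force on the tool from outside, world axes, zero at the start; "wrist_torque": the same for the moment, N m; "opening": opening from 0.0 (shut) to 1.0 (fully open).
Only numpy, scipy, OpenCV 4.12 (cv2) and the standard library are available. Lean on these libraries where they do the work, as an engineer would, in place of code of your own. Each camera call takes 0.05 s, during which the arm holds its last target.

## Working session

There is one attempt and no reset: what is moved stays moved. The work goes in short steps, Python scripts to look and compute and a shell command to move; the robot and the scene stay as the last step left them, time stands still between calls to the robot, and variables do not carry over. Pictures are saved under pics/ and viewed, and the job is handed in when it is done.

```bash
mkdir -p pics; ls
python3 - <<'E'
from cell import read_state, viewer, r
import cv2
s=read_state()
for k,v in s.items(): print(k,v)
print(r.hold_point_z)
for n in ["side","top","wrist"]:
    c=viewer.read_camera(n)
    cv2.imwrite(f"pics/{n}0.png",c["color"][:,:,::-1])
    print(n,c["mtx"],c["k1"],c["rvec"],c["tvec"])
E
```

```text
pics
clock 0.0
qpos [ 1.21281472  0.53720788 -0.00440199  1.53882094  0.00256171  1.06730879
 -0.07119208]
qd [-0.00093904  0.00129194  0.00028683 -0.00122053 -0.00067472  0.00129097
 -0.00030164]
joint_torque [ 2.54472534e-04 -5.83404315e+01  1.04826350e+00 -2.59105897e+01
  1.22509259e-02  9.50420334e-03 -1.09531814e-05]
position [ 0.18675961 -0.62190704  0.20530678]
tcp_rot [-8.50418370e-04  9.89374262e-01  1.45388490e-01 -1.81945230e-04]
contact_force [0.16206667 0.48137607 0.20000656]
wrist_torque [-1.43404253e-05 -7.70122586e-04 -3.53347394e-02]
opening 0.9985448940454411
0.0187
side [[351.9962006    0.         253.46314342]
 [  0.         351.9962006  191.70225525]
 [  0.           0.           1.        ]] -0.08128226960906199 [ 2.22124275 -0.09646327  0.03551251] [-0.53186094 -0.08250945  1.09052261]
top [[436.72464843   0.         255.6686246 ]
 [  0.         436.72464843 192.92451607]
 [  0.           0.           1.        ]] -0.016927581955389744 [ 2.16080157 -2.13748088  0.1307484 ] [-0.26931502  0.51499713  1.06875857]
wrist [[339.91771396   0.         251.54678277]
 [  0.         339.91771396 194.99158402]
 [  0.           0.           1.        ]] 0.030220290222629058 [-2.31085754  1.7175742   0.2730693 ] [-0.64983117 -0.03941758  0.38083366]
```

View pics/top0.png

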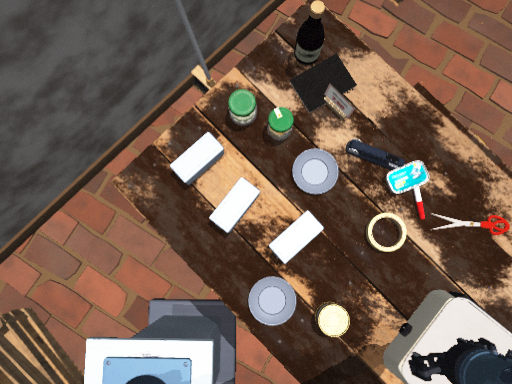

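View pics/side0.png

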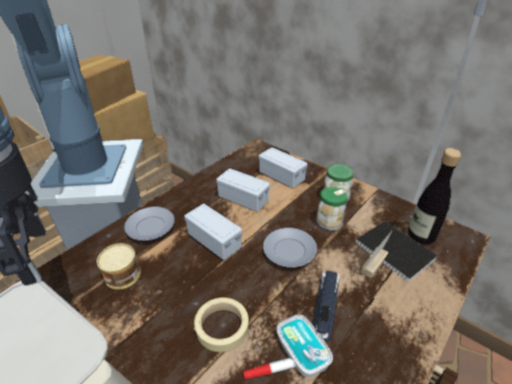

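View pics/wrist0.png

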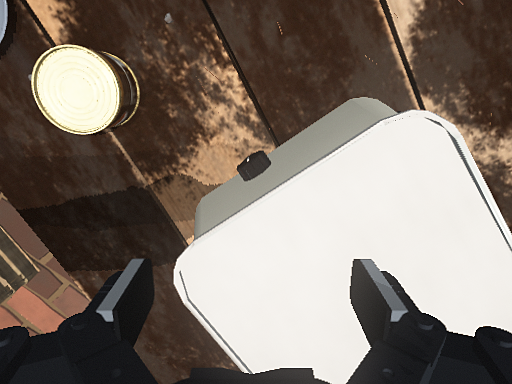

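Top view: tins at about (197,158), (235,205), (296,237); dish lookalikes at (315,171) and (272,300), plus tape ring (386,232) and gold can (333,320); jars at (242,107) and (280,123). Next I measure them.

```bash
cat > h.py <<'E'
import numpy as np, cv2
from cell import read_state, viewer, r
def cam(n):
    c=viewer.read_camera(n); R=cv2.Rodrigues(np.array(c["rvec"],float))[0]; t=np.array(c["tvec"],float).ravel()
    return dict(img=c["color"],K=np.array(c["mtx"]),k1=float(c["k1"]),R=R,t=t,C=-R.T@t)
def D(c): return np.array([c["k1"],0,0,0,0.])
def ray(c,uv):
    p=cv2.undistortPoints(np.array(uv,float).reshape(-1,1,2),c["K"],D(c)).reshape(-1,2)
    d=np.c_[p,np.ones(len(p))]@c["R"]; return d
def plane(c,uv,z):
    d=ray(c,uv); s=(z-c["C"][2])/d[:,2]; return c["C"]+d*s[:,None]
def proj(c,P):
    return cv2.projectPoints(np.array(P,float).reshape(-1,1,3),cv2.Rodrigues(c["R"])[0],c["t"],c["K"],D(c))[0].reshape(-1,2)
def tri(c1,u1,c2,u2):
    d1=ray(c1,u1)[0];d2=ray(c2,u2)[0]
    A=np.c_[d1,-d2]; s=np.linalg.lstsq(A,c2["C"]-c1["C"],rcond=None)[0]
    a=c1["C"]+d1*s[0]; b=c2["C"]+d2*s[1]; return (a+b)/2,np.linalg.norm(a-b)
def save(n,img): cv2.imwrite("pics/"+n,img[:,:,::-1])
E
python3 - <<'E'
from h import *
np.set_printoptions(precision=4,suppress=True)
t=cam("top")
print("C",t["C"])
for n,uv,z in [("tinL",(197,157),.06),("tinM",(235,205),.06),("tinR",(296,237),.06),("d1",(315,171),.018),("d2",(272,300),.018),("jar",(242,105),.084),("sj",(281,121),.084),("can",(333,320),.06),("wine",(316,8),.25),("box",(440,350),.15),("tape",(386,232),.02)]:
    print(n,plane(t,uv,z)[0])
g=cv2.cvtColor(t["img"],cv2.COLOR_RGB2HSV)
m=((g[...,1]<30)&(g[...,2]>215)).astype(np.uint8)
m[280:]=0
for n in ["top","side"]:
    c=cam(n)
    i=c["img"]; 
    crop=i[100:280,140:400] if n=="top" else i[130:280,120:380]
    save(n+"c.png",cv2.resize(crop,None,fx=3,fy=3,interpolation=cv2.INTER_CUBIC))
cs,_=cv2.findContours(m,0,2)
for k in cs:
    if cv2.contourArea(k)>150:
        rc=cv2.minAreaRect(k); b=cv2.boxPoints(rc); print(rc); print(plane(t,b,.06), plane(t,[rc[0]],.06))
E
```

```text
C [ 0.374  -0.275   1.1245]
tinL [ 0.603  -0.1169  0.06  ]
tinM [ 0.4839 -0.2137  0.06  ]
tinR [ 0.4075 -0.363   0.06  ]
d1 [ 0.5782 -0.4154  0.018 ]
d2 [ 0.2527 -0.3071  0.018 ]
jar [ 0.7299 -0.228   0.084 ]
sj [ 0.69   -0.3244  0.084 ]
can [ 0.2126 -0.4506  0.06  ]
wine [ 0.8905 -0.3907  0.25  ]
box [ 0.1656 -0.6655  0.15  ]
tape [ 0.4237 -0.593   0.02  ]
((295.8529968261719, 236.3908233642578), (24.65696144104004, 52.78504943847656), 47.91083908081055)
[[ 0.3876 -0.2953  0.06  ]
 [ 0.4746 -0.3904  0.06  ]
 [ 0.4304 -0.4304  0.06  ]
 [ 0.3443 -0.3354  0.06  ]] [[ 0.4089 -0.3627  0.06  ]]
((234.13233947753906, 203.93809509277344), (24.10940933227539, 52.531070709228516), 38.36748504638672)
[[ 0.4536 -0.1491  0.06  ]
 [ 0.5565 -0.2272  0.06  ]
 [ 0.5196 -0.2743  0.06  ]
 [ 0.4177 -0.1961  0.06  ]] [[ 0.4865 -0.2115  0.06  ]]
((314.0, 171.5), (23.0, 24.0), 90.0)
[[ 0.5979 -0.378   0.06  ]
 [ 0.5985 -0.4375  0.06  ]
 [ 0.5407 -0.437   0.06  ]
 [ 0.5401 -0.3779  0.06  ]] [[ 0.5692 -0.4076  0.06  ]]
((196.30343627929688, 156.4129638671875), (23.00186538696289, 51.97940444946289), 48.6522216796875)
[[ 0.5822 -0.0482  0.06  ]
 [ 0.6708 -0.1431  0.06  ]
 [ 0.6268 -0.1822  0.06  ]
 [ 0.5392 -0.0875  0.06  ]] [[ 0.6045 -0.1151  0.06  ]]
```

View pics/topc.png

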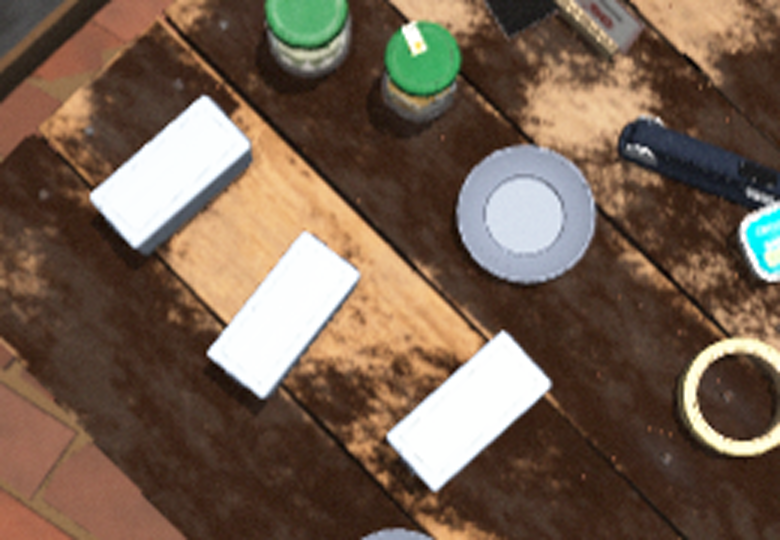

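View pics/sidec.png

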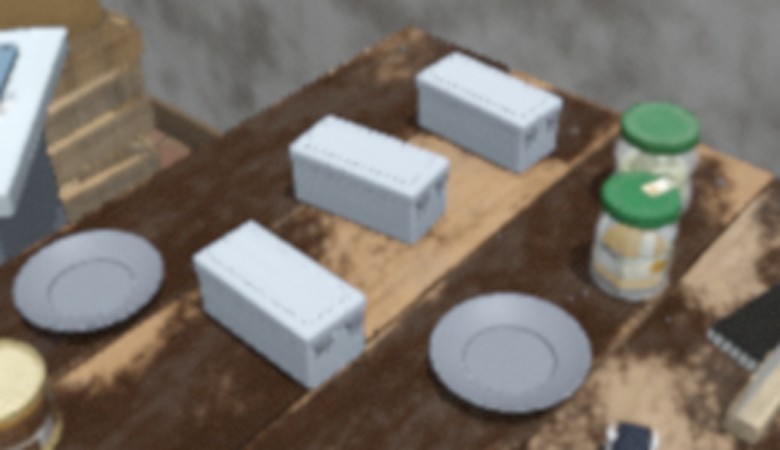

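Run:
```python
from h import *
np.set_printoptions(precision=4,suppress=True)
t=cam("top");s=cam("side")
T=dict(L=(196.3,156.4),M=(234.13,203.9),R=(295.85,236.4))
S=dict(L=[(450,52),(562,97),(522,125),(418,84)],M=[(329,115),(447,158),(411,185),(290,150)],R=[(250,221),(365,295),(316,333),(196,265)])
for k in T:
    q=np.array(S[k])/3.+[120,130]
    print(k,tri(t,[T[k]],s,[q.mean(0)]), plane(s,q,.06), plane(s,[q.mean(0)],.06))
# dish: top and side outer ellipse centers
for c,n in((t,"t"),(s,"s")):
    g=cv2.cvtColor(c["img"],cv2.COLOR_RGB2HSV)
    print(n,g[171,300] if n=="t" else g[248,272], g[171,315] if n=="t" else g[248,290])
print(tri(t,[(140+526/3,100+214/3)],s,[(120+510/3,130+352/3)]))
```

```text
L (array([ 0.6072, -0.1142,  0.0537]), np.float64(0.0025411294638268897)) [[ 0.5795 -0.051   0.06  ]
 [ 0.6735 -0.1431  0.06  ]
 [ 0.6282 -0.1855  0.06  ]
 [ 0.5421 -0.1078  0.06  ]] [[ 0.6067 -0.1237  0.06  ]]
M (array([ 0.4882, -0.2113,  0.0578]), np.float64(0.0027725923720920767)) [[ 0.4564 -0.1528  0.06  ]
 [ 0.5554 -0.2293  0.06  ]
 [ 0.5212 -0.2644  0.06  ]
 [ 0.421  -0.2046  0.06  ]] [[ 0.4895 -0.2141  0.06  ]]
R (array([ 0.4118, -0.3629,  0.0536]), np.float64(0.005263855259410345)) [[ 0.3892 -0.2994  0.06  ]
 [ 0.4758 -0.3932  0.06  ]
 [ 0.4393 -0.4288  0.06  ]
 [ 0.3497 -0.3487  0.06  ]] [[ 0.4149 -0.3697  0.06  ]]
t [114  36 201] [104  23 236]
s [107  28 176] [107  28 176]
(array([ 0.5798, -0.4168,  0.0144]), np.float64(0.003489452483474127))
```

```bash
cat > plan.py <<'E'
import sys, numpy as np
from scipy.spatial.transform import Rotation as R
from cell import read_state
np.set_printoptions(precision=4,suppress=True)
# usage: plan x y z yaw_of_tool_x_deg [rows] [max mm/row]
x,y,z,yaw=map(float,sys.argv[1:5]); n=int(sys.argv[5]) if len(sys.argv)>5 else 5
mx=float(sys.argv[6])/1000 if len(sys.argv)>6 else .048
s=read_state(); q=s["tcp_rot"]; p=np.array(s["position"]); A=R.from_quat([q[1],q[2],q[3],q[0]])
X=A.as_matrix(); print("t",round(s["clock"],2),"p",p,"yaw",np.degrees(np.arctan2(X[1,0],X[0,0])),"tilt z",X[:,2],"op",round(s["opening"],3))
a=np.radians(yaw); G=R.from_matrix(np.c_[[np.cos(a),np.sin(a),0],[np.sin(a),-np.cos(a),0],[0,0,-1]])
g=np.array([x,y,z]); print("err mm",(g-p)*1000)
for k in range(n):
    d=A.as_matrix().T@(g-p); l=np.linalg.norm(d); d*=min(1,mx/max(l,1e-9))
    w=(A.inv()*G).as_rotvec(); lw=np.linalg.norm(w); w*=min(1,np.radians(8.5)/max(lw,1e-9))
    print(np.round(np.r_[w/(np.pi/2),d/.12],3).tolist())
    p=p+A.apply(d); A=A*R.from_rotvec(w)
E
python3 plan.py 0.607 -0.114 0.25 133
```

```text
t 0.4 p [ 0.187  -0.6224  0.206 ] yaw 16.721090745852788 tilt z [-0.0001  0.0002 -1.    ] op 0.999
err mm [420.0402 508.43    43.9586]
[-0.0, -0.0, -0.094, 0.332, -0.222, -0.027]
[-0.0, -0.0, -0.094, 0.361, -0.17, -0.027]
[-0.0, -0.0, -0.094, 0.382, -0.115, -0.027]
[-0.0, -0.0, -0.094, 0.395, -0.057, -0.027]
[-0.0, -0.0, -0.094, 0.399, 0.002, -0.027]
```

```bash
python3 -m crank '[[0,0,-0.094,0.24,-0.2,-0.2,1],[0,0,-0.094,0.28,-0.2,-0.1,1],[0,0,-0.094,0.35,-0.1,0,1]]' 30; python3 plan.py 0.607 -0.114 0.25 133
```

```text
clock: 0.7
position: [0.2511, -0.5238, 0.2416]
tcp_rot: [-0.0, 0.933, 0.359, -0.002]
contact_force: [0.3, -0.7, 1.2]
opening: 0.997
t 0.7 p [ 0.2511 -0.5238  0.2416] yaw 42.126459875793955 tilt z [-0.0046 -0.0015 -1.    ] op 0.997
err mm [355.867  409.8249   8.3837]
[-0.0, 0.0, -0.094, 0.397, -0.048, -0.008]
[-0.0, 0.0, -0.094, 0.4, 0.011, -0.008]
[-0.0, 0.0, -0.094, 0.394, 0.07, -0.008]
[-0.0, 0.0, -0.094, 0.379, 0.128, -0.008]
[-0.0, 0.0, -0.094, 0.356, 0.182, -0.007]
```

```bash
python3 -m crank '[[0,0,-0.094,0.4,-0.05,-0.01,1],[0,0,-0.094,0.4,0.01,-0.01,1],[0,0,-0.094,0.39,0.07,-0.01,1],[0,0,-0.094,0.38,0.13,-0.01,1],[0,0,-0.094,0.35,0.18,-0.01,1]]'; python3 plan.py 0.607 -0.114 0.25 133
```

```text
clock: 1.2
position: [0.4111, -0.3361, 0.2486]
tcp_rot: [0.001, 0.736, 0.677, -0.003]
contact_force: [0.1, -1.2, -1.1]
opening: 0.999
t 1.2 p [ 0.4111 -0.3361  0.2486] yaw 85.2667814870132 tilt z [-0.0028 -0.0062 -1.    ] op 0.999
err mm [195.8788 222.1487   1.3929]
[-0.001, 0.001, -0.094, 0.321, 0.239, -0.004]
[-0.001, 0.001, -0.094, 0.282, 0.284, -0.004]
[-0.001, 0.001, -0.094, 0.237, 0.322, -0.003]
[-0.001, 0.001, -0.094, 0.187, 0.354, -0.003]
[-0.001, 0.001, -0.094, 0.132, 0.377, -0.003]
```

```bash
python3 plan.py 0.607 -0.114 0.25 133 1; python3 -m crank '[[0,0,-0.094,0.32,0.24,0,1],[0,0,-0.094,0.28,0.28,0,1],[0,0,-0.094,0.24,0.32,0,1],[0,0,-0.094,0.19,0.35,0,1],[0,0,-0.094,0.13,0.38,0,1]]'; python3 plan.py 0.58 -0.13 0.25 133
```

```text
t 1.2 p [ 0.4111 -0.3361  0.2486] yaw 85.2667814870132 tilt z [-0.0028 -0.0062 -1.    ] op 0.999
err mm [195.8788 222.1487   1.3929]
[-0.001, 0.001, -0.094, 0.321, 0.239, -0.004]
clock: 1.7
position: [0.5738, -0.1488, 0.2489]
tcp_rot: [0.002, 0.437, 0.9, -0.004]
contact_force: [0.2, -0.2, 0.2]
opening: 1.0
t 1.7 p [ 0.5738 -0.1488  0.2489] yaw 128.2126845231457 tilt z [ 0.0002 -0.0096 -1.    ] op 1.0
err mm [ 6.2376 18.7683  1.093 ]
[-0.004, 0.005, -0.053, 0.091, 0.138, -0.011]
[0.0, -0.0, -0.0, 0.0, 0.0, 0.0]
[-0.0, -0.0, 0.0, 0.0, 0.0, 0.0]
[-0.0, 0.0, 0.0, 0.0, 0.0, 0.0]
[0.0, 0.0, 0.0, 0.0, 0.0, 0.0]
```

```bash
python3 -m crank '[[-0.004,0.005,-0.053,-0.04,0.35,0,1],[0,0,0,0,0,0,1]]'
python3 - <<'E'
from h import *
c=cam("wrist"); save("w1.png",c["img"])
np.savez("pics/w1.npz",**c); s=read_state(); print(s["position"],c["C"])
E
```

```text
clock: 1.9
position: [0.6143, -0.117, 0.249]
tcp_rot: [0.0, 0.391, 0.92, 0.003]
contact_force: [-0.5, 0.1, -0.5]
opening: 1.002
[ 0.61240981 -0.11880981  0.24894662] [ 0.55989868 -0.06168984  0.41704282]
```

View pics/w1.png

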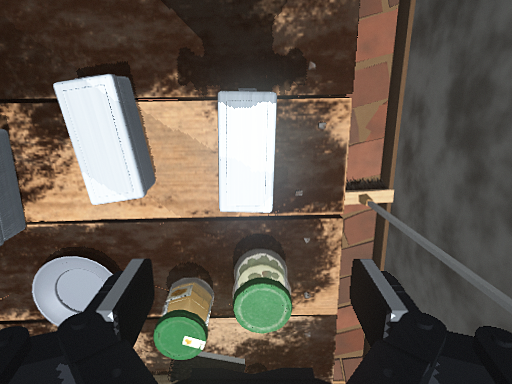

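Wrist view: left tin's top face spans about (219,91)–(274,212), aligned to the picture; jars at (263,305) and (180,333).

```bash
cat > tin.py <<'E'
from h import *
import sys
def find(c,seed,z=.06,thr=200):
    g=cv2.cvtColor(c["img"],cv2.COLOR_RGB2GRAY); m=(g>thr).astype(np.uint8)
    m=cv2.morphologyEx(m,cv2.MORPH_OPEN,np.ones((5,5),np.uint8))
    cs,_=cv2.findContours(m,0,2)
    k=[k for k in cs if cv2.pointPolygonTest(k,seed,False)>=0][0]
    W=plane(c,k.reshape(-1,2),z)[:,:2].astype(np.float32)*1000
    return cv2.minAreaRect(W), cv2.minAreaRect(k)
E
python3 - <<'E'
from tin import *
c=dict(np.load("pics/w1.npz")); c["k1"]=float(c["k1"])
for th in (190,205,220):
  for sd in ((247,152),(103,140)):
    try: print(th,*find(c,sd,thr=th))
    except Exception as e: print(e)
t=cam("top")
print("hgt",tri(c,[(247,152)],t,[(196.3,156.4)]))
for sd in ((196,156),(234,204),(296,237)): print("top",find(t,sd,thr=215)[0])
E
```

```text
190 ((607.4955444335938, -115.65117645263672), (58.94900131225586, 126.16287994384766), 42.908226013183594) ((246.5, 153.5), (117.0, 57.0), 90.0)
190 ((488.3877258300781, -211.33749389648438), (60.127742767333984, 129.04202270507812), 52.584312438964844) ((98.43569946289062, 139.88381958007812), (132.3097686767578, 58.23175811767578), 75.0685806274414)
205 ((609.7393188476562, -118.00887298583984), (58.79530334472656, 119.01446533203125), 42.933807373046875) ((246.5, 157.0), (110.0, 57.0), 90.0)
205 ((488.6998291015625, -210.98780822753906), (58.7175407409668, 128.81353759765625), 52.46500015258789) ((98.815185546875, 139.63467407226562), (132.5907745361328, 57.86460876464844), 74.47589111328125)
220 ((609.7679443359375, -118.04324340820312), (58.59851837158203, 119.00665283203125), 43.05258560180664) ((246.5, 157.0), (110.0, 57.0), 90.0)
220 ((488.9165344238281, -211.05615234375), (57.99577331542969, 128.39593505859375), 52.353729248046875) ((98.12911224365234, 140.0757598876953), (130.26979064941406, 57.811439514160156), 75.40342712402344)
hgt (array([ 0.60660928, -0.11327723,  0.04850611]), np.float64(0.0007710054286264509))
top ((606.369140625, -117.70939636230469), (57.3549919128418, 120.5417709350586), 42.0209846496582)
top ((486.4102783203125, -212.0070343017578), (57.603797912597656, 128.22119140625), 52.478511810302734)
top ((409.3532409667969, -362.87493896484375), (58.49416732788086, 128.296630859375), 42.19605255126953)
```

```bash
python3 plan.py 0.6065 -0.1145 0.2 133 5
```

```text
t 2.0 p [ 0.6111 -0.1212  0.2489] yaw 133.5774894368203 tilt z [-0.0002  0.0024 -1.    ] op 0.996
err mm [ -4.5577   6.6751 -48.8818]
[0.001, -0.001, 0.006, 0.064, 0.01, 0.395]
[-0.0, -0.0, 0.0, 0.002, 0.0, 0.013]
[0.0, 0.0, 0.0, 0.0, 0.0, 0.0]
[0.0, -0.0, 0.0, 0.0, 0.0, 0.0]
[0.0, 0.0, 0.0, 0.0, 0.0, 0.0]
```

```bash
python3 -m crank '[[0,0,0.006,0.064,0.01,0.4,1],[0,0,0,0,0,0.3,1],[0,0,0,0,0,0.2,1]]'; python3 plan.py 0.6065 -0.1145 0.013 133 5 30
```

```text
clock: 2.3
position: [0.6078, -0.1209, 0.1427]
tcp_rot: [0.004, 0.403, 0.915, -0.0]
contact_force: [-0.7, 0.3, -0.1]
opening: 0.997
t 2.3 p [ 0.6078 -0.1209  0.1427] yaw 132.46334662312623 tilt z [ 0.0081 -0.0039 -1.    ] op 0.997
err mm [  -1.3262    6.4004 -129.7146]
[0.002, 0.005, -0.006, 0.013, 0.006, 0.25]
[0.0, 0.0, 0.0, 0.011, 0.007, 0.25]
[0.0, -0.0, 0.0, 0.011, 0.007, 0.25]
[0.0, -0.0, 0.0, 0.011, 0.007, 0.25]
[0.0, 0.0, 0.0, 0.004, 0.002, 0.082]
```

```bash
python3 -m crank '[[0.002,0.005,-0.006,0.04,0.02,0.3,1],[0,0,0,0,0,0.3,1],[0,0,0,0,0,0.2,1],[0,0,0,0,0,0.05,1]]'; python3 plan.py 0.6065 -0.1145 0.013 133 2 30
```

```text
clock: 2.7
position: [0.5998, -0.1259, 0.0354]
tcp_rot: [-0.001, 0.405, 0.914, -0.004]
contact_force: [0.3, 0.6, -0.1]
opening: 0.996
t 2.7 p [ 0.5998 -0.1259  0.0354] yaw 132.24780623956119 tilt z [-0.0061 -0.0068 -1.    ] op 0.996
err mm [  6.6864  11.3671 -22.4319]
[-0.006, 0.001, -0.008, 0.033, 0.107, 0.186]
[-0.0, 0.0, 0.0, -0.0, -0.0, -0.0]
```

```bash
python3 -m crank '[[-0.006,0.001,-0.008,0.03,0.11,0,1],[0,0,0,0,0,0,1]]'; python3 plan.py 0.6065 -0.1145 0.013 133 2 30
```

```text
clock: 2.9
position: [0.6068, -0.116, 0.0362]
tcp_rot: [-0.0, 0.4, 0.916, -0.0]
contact_force: [0.3, 0.0, 0.5]
opening: 1.0
t 2.9 p [ 0.6068 -0.116   0.0362] yaw 132.8100246514877 tilt z [-0.0003 -0.0001 -1.    ] op 1.0
err mm [ -0.3369   1.5092 -23.1637]
[-0.0, -0.0, -0.002, 0.011, 0.007, 0.193]
[0.0, 0.0, -0.0, -0.0, 0.0, -0.0]
```

```bash
python3 -m crank '[[0,0,-0.002,0.01,0.01,0.19,1],[0,0,0,0,0,0,1]]'; python3 plan.py 0.6065 -0.1145 0.013 133 2 30;  python3 - <<'E'
from h import *
c=cam("side"); save("s2.png",cv2.resize(c["img"][80:280,180:400],None,fx=3,fy=3))
E
```

```text
clock: 3.1
position: [0.6096, -0.1149, 0.0166]
tcp_rot: [0.003, 0.399, 0.917, 0.0]
contact_force: [-0.7, 1.1, -0.2]
opening: 1.001
t 3.1 p [ 0.6096 -0.1149  0.0166] yaw 132.94784553507336 tilt z [ 0.0053 -0.0013 -1.    ] op 1.001
err mm [-3.0675  0.4341 -3.6195]
[0.002, 0.003, -0.001, 0.02, -0.016, 0.03]
[-0.0, -0.0, 0.0, 0.0, 0.0, 0.0]
```

View pics/s2.png

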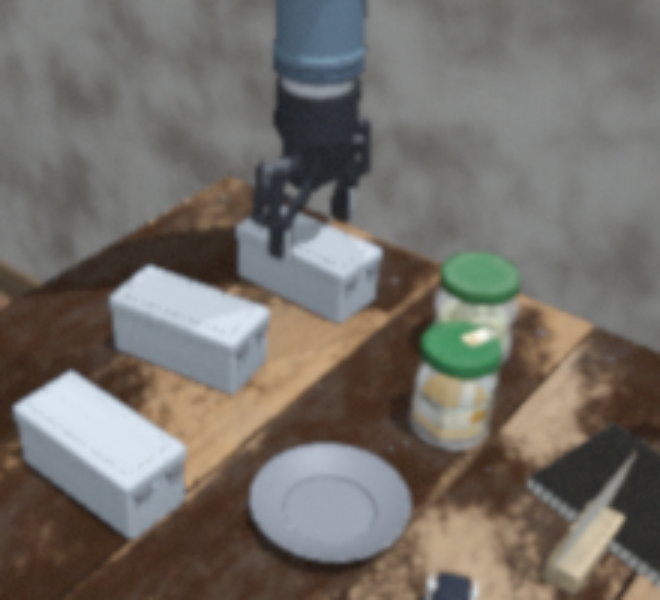

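The picture shows the fingers straddling the left tin at about its middle (crop (275,235)). Closing.

```bash
python3 -m crank '[[0.002,0.003,0,0.02,-0.016,0.03,-1],[0,0,0,0,0,0,-1],[0,0,0,0,0,0,-1],[0,0,0,0,0,0,-1],[0,0,0,0,0,0,-1]]' 30; python3 plan.py 0.6065 -0.1145 0.12 133 2 30; python3 -c "
from cell import read_state;s=read_state();print(s['contact_force'],s['wrist_torque'])"
```

```text
clock: 3.65
position: [0.6097, -0.1163, 0.0188]
tcp_rot: [0.003, 0.4, 0.917, 0.0]
contact_force: [0.5, -0.3, -3.8]
opening: 0.695
t 3.65 p [ 0.6097 -0.1163  0.0188] yaw 132.84644907456988 tilt z [ 0.0062 -0.0025 -1.    ] op 0.695
err mm [ -3.1882   1.767  101.2453]
[0.002, 0.004, -0.002, 0.007, -0.002, -0.25]
[0.0, 0.0, 0.0, 0.009, -0.003, -0.25]
[ 0.46862028 -0.30622235 -3.81226284] [0.01993435 0.00027105 0.01953106]
```

```bash
python3 -m crank '[[0.002,0.004,-0.002,0,0,-0.2,-1],[0,0,0,0,0,-0.3,-1],[0,0,0,0,0,-0.3,-1],[0,0,0,0,0,-0.25,-1],[0,0,0,0,0,0,-1]]'; python3 plan.py 0.6065 -0.1145 0.14 133 2 30
cat > tq.py <<'E'
import numpy as np
from cell import read_state,viewer
from scipy.spatial.transform import Rotation as R
np.set_printoptions(precision=4,suppress=True)
F=[];T=[]
for i in range(6):
    s=read_state();q=s["tcp_rot"];A=R.from_quat([q[1],q[2],q[3],q[0]]).as_matrix()
    F.append(A.T@s["contact_force"]);T.append(A.T@s["wrist_torque"]); viewer.read_camera("top")
print("t",s["clock"],"tool-frame F",np.mean(F,0),"T",np.mean(T,0),"sd",np.std(T,0),"tiltz",A[:,2],"x axis z",A[2,0])
E
python3 tq.py
```

```text
clock: 4.15
position: [0.6074, -0.1156, 0.1464]
tcp_rot: [-0.003, 0.398, 0.917, -0.001]
contact_force: [0.6, 0.5, -3.4]
opening: 0.692
t 4.15 p [ 0.6074 -0.1156  0.1464] yaw 133.08299235582257 tilt z [-0.0065  0.0017 -1.    ] op 0.692
err mm [-0.868   1.1189 -6.4223]
[-0.002, -0.004, 0.001, 0.011, 0.001, 0.054]
[0.0, -0.0, 0.0, 0.0, 0.0, 0.0]
t 4.4 tool-frame F [0.0507 0.2194 3.7335] T [-0.007  -0.0172 -0.0049] sd [0.0314 0.0439 0.0334] tiltz [-0.0172  0.0031 -0.9998] x axis z 0.013992640170271664
```

```bash
python3 -m crank '[[-0.003,0.008,0,0.38,0,0,-1],[0,0,0,0,0,0,-1],[0,0,0,0,0,0,-1],[0,0,0,-0.38,0,0,-1],[0,0,0,0,0,0,-1]]'; python3 -m crank '[[0,0,0,0,0,0,-1],[0,0,0,0.38,0,0,-1],[0,0,0,0,0,0,-1],[0,0,0,0,0,0,-1],[0,0,0,-0.38,0,0,-1]]';python3 plan.py 0.6065 -0.1145 0.14 133 2 30;python3 -m crank '[[0,0,0,0,0,0,-1],[0,0,0,0,0,0,-1],[0,0,0,0.38,0,0,-1],[0,0,0,0,0,0,-1],[0,0,0,0,0,0,-1]]';python3 plan.py 0.6065 -0.1145 0.14 133 2 30; python3 -c "
from cell import read_state;print(read_state()['qd'])"
```

```text
clock: 4.95
position: [0.5975, -0.1139, 0.1331]
tcp_rot: [-0.019, 0.396, 0.918, 0.001]
contact_force: [-0.9, -0.7, -3.9]
opening: 0.691
clock: 5.45
position: [0.5907, -0.1057, 0.1292]
tcp_rot: [-0.026, 0.392, 0.92, 0.002]
contact_force: [2.1, 1.0, -3.1]
opening: 0.694
t 5.45 p [ 0.5907 -0.1057  0.1292] yaw 133.77968828922107 tilt z [-0.0461  0.0241 -0.9986] op 0.694
err mm [15.8264 -8.8266 10.8251]
[-0.011, -0.031, 0.009, -0.14, 0.043, -0.098]
[0.0, 0.0, 0.0, 0.0, 0.0, 0.0]
clock: 5.95
position: [0.5608, -0.0782, 0.1295]
tcp_rot: [-0.025, 0.396, 0.918, 0.001]
contact_force: [0.2, -1.6, -3.7]
opening: 0.695
t 5.95 p [ 0.5608 -0.0782  0.1295] yaw 133.3368886140976 tilt z [-0.045   0.0216 -0.9988] op 0.695
err mm [ 45.6661 -36.3107  10.5471]
[-0.011, -0.03, 0.004, -0.241, 0.034, -0.056]
[0.0, 0.0, -0.0, -0.238, 0.036, -0.043]
[-0.02794624 -0.02197048 -0.04626494  0.07363749 -0.04487532  0.01129392
 -0.00985767]
```

```bash
python3 -m crank '[[-0.011,-0.03,0.004,-0.24,0.03,-0.05,-1],[0,0.094,0,-0.24,0.03,-0.04,-1],[0,0.03,0,0,0,0,-1],[0,0,0,0,0,0,-1],[0,0,0,0,0,0,-1]]';python3 plan.py 0.6065 -0.1145 0.14 133 2 30; sed -i 's/range(6)/range(24)/' tq.py
```

```text
clock: 6.45
position: [0.6043, -0.1149, 0.1357]
tcp_rot: [-0.092, 0.394, 0.914, 0.038]
contact_force: [-0.3, 0.4, -3.7]
opening: 0.693
t 6.45 p [ 0.6043 -0.1149  0.1357] yaw 133.28797332800963 tilt z [-0.1379  0.1424 -0.9801] op 0.693
err mm [2.1752 0.4364 4.303 ]
[-0.002, -0.094, 0.002, -0.002, 0.016, -0.037]
[-0.001, -0.033, 0.001, 0.0, 0.0, 0.0]
```

```bash
python3 -m crank '[[0,0,0,0,0,0,-1],[-0.002,-0.094,0.002,0,0.01,-0.03,-1],[-0.001,-0.033,0,0,0,0,-1],[0,0,0,0,0,0,-1]]';python3 plan.py 0.6065 -0.1145 0.14 133 1 30; python3 tq.py
```

```text
clock: 6.85
position: [0.6043, -0.1127, 0.1386]
tcp_rot: [0.004, 0.396, 0.918, -0.001]
contact_force: [-0.1, -0.4, -2.9]
opening: 0.698
t 6.85 p [ 0.6043 -0.1127  0.1386] yaw 133.2897922450403 tilt z [ 0.0064 -0.0044 -1.    ] op 0.698
err mm [ 2.1723 -1.8305  1.4336]
[0.001, 0.005, 0.003, -0.024, 0.003, -0.012]
t 8.0 tool-frame F [-0.0765 -0.1639  3.4591] T [-0.0036  0.0049 -0.0101] sd [0.0301 0.032  0.0253] tiltz [ 0.0062 -0.0028 -1.    ] x axis z -0.0063243162242597566
```

Now the other way.

```bash
python3 -m crank '[[0,-0.094,0,0,0,0,-1],[0,-0.03,0,0,0,0,-1],[0,0,0,0,0,0,-1],[0,0,0,0,0,0,-1],[0,0,0,0,0,0,-1]]';python3 plan.py 0.6065 -0.1145 0.14 133 2 30
```

```text
clock: 8.55
position: [0.6062, -0.1153, 0.1373]
tcp_rot: [0.094, 0.397, 0.912, -0.039]
contact_force: [-0.3, -0.7, -4.5]
opening: 0.69
t 8.55 p [ 0.6062 -0.1153  0.1373] yaw 132.9312997108409 tilt z [ 0.1407 -0.1456 -0.9793] op 0.69
err mm [0.322  0.7574 2.6936]
[0.002, 0.094, -0.0, -0.002, 0.006, -0.023]
[0.001, 0.035, -0.0, 0.0, 0.0, 0.0]
```

```bash
python3 -m crank '[[0,0,0,0,0,0,-1],[0.002,0.094,0,0,0,0,-1],[0.001,0.035,0,0,0,0,-1],[0,0,0,0,0,0,-1]]';python3 plan.py 0.6065 -0.1145 0.14 133 1 30; python3 tq.py
```

```text
clock: 8.95
position: [0.6052, -0.1154, 0.1363]
tcp_rot: [-0.005, 0.399, 0.917, 0.002]
contact_force: [0.5, 0.1, -4.3]
opening: 0.695
t 8.95 p [ 0.6052 -0.1154  0.1363] yaw 132.96266747652032 tilt z [-0.0079  0.0072 -0.9999] op 0.695
err mm [1.3109 0.935  3.6621]
[-0.001, -0.007, -0.0, -0.001, 0.013, -0.031]
t 10.1 tool-frame F [-0.1159 -0.1347  3.4733] T [ 0.0009 -0.0206  0.0062] sd [0.0264 0.0392 0.0302] tiltz [-0.0077  0.0054 -1.    ] x axis z 0.009210012614465852
```

```bash
python3 -m crank '[[0,0.094,0,0,0,0,-1],[0,0.03,0,0,0,0,-1],[0,0,0,0,0,0,-1]]';python3 tq.py; python3 plan.py 0.6065 -0.1145 0.14 133 2 30
```

```text
clock: 10.45
position: [0.6017, -0.1114, 0.136]
tcp_rot: [-0.098, 0.393, 0.913, 0.04]
contact_force: [-0.6, -0.1, -3.0]
opening: 0.691
t 11.6 tool-frame F [-0.784  -0.0384  3.1706] T [-0.0223 -0.3985 -0.0108] sd [0.0374 0.034  0.0269] tiltz [-0.1476  0.1499 -0.9776] x axis z 0.21039780770920824
t 11.65 p [ 0.6012 -0.1105  0.1368] yaw 133.5041233611649 tilt z [-0.1476  0.15   -0.9776] op 0.689
err mm [ 5.3314 -3.9769  3.1839]
[-0.002, -0.094, 0.004, -0.048, 0.009, -0.037]
[-0.001, -0.041, 0.002, 0.0, 0.0, 0.0]
```

```bash
python3 -m crank '[[-0.002,-0.094,0.004,-0.05,0.01,0,-1],[-0.001,-0.041,0.002,0,0,0,-1],[0,0,0,0,0,0,-1]]';python3 plan.py 0.6097 -0.1163 0.02 132.85 5 36
sed -i 's/T.append(A.T@s\["wrist_torque"\])/T.append(A.T@s["wrist_torque"]);XZ.append(A[2,0])/; s/F=\[\];/F=[];XZ=[];/; s/,A\[2,0\])$/,np.mean(XZ),"corr Ty",np.mean(T,0)[1]+1.9*np.mean(XZ))/' tq.py; cat tq.py
```

```text
clock: 11.95
position: [0.6061, -0.1144, 0.1341]
tcp_rot: [0.002, 0.4, 0.917, -0.001]
contact_force: [-0.6, -0.3, -2.8]
opening: 0.693
t 11.95 p [ 0.6061 -0.1144  0.1341] yaw 132.88235514925762 tilt z [ 0.0031 -0.0026 -1.    ] op 0.693
err mm [   3.6251   -1.9191 -114.099 ]
[0.0, 0.003, 0.0, -0.009, 0.003, 0.3]
[-0.0, -0.0, 0.0, -0.01, 0.004, 0.3]
[0.0, -0.0, 0.0, -0.01, 0.004, 0.3]
[0.0, -0.0, 0.0, -0.002, 0.001, 0.051]
[0.0, 0.0, 0.0, 0.0, 0.0, 0.0]
import numpy as np
from cell import read_state,viewer
from scipy.spatial.transform import Rotation as R
np.set_printoptions(precision=4,suppress=True)
F=[];XZ=[];T=[]
for i in range(24):
    s=read_state();q=s["tcp_rot"];A=R.from_quat([q[1],q[2],q[3],q[0]]).as_matrix()
    F.append(A.T@s["contact_force"]);T.append(A.T@s["wrist_torque"]);XZ.append(A[2,0]); viewer.read_camera("top")
print("t",s["clock"],"tool-frame F",np.mean(F,0),"T",np.mean(T,0),"sd",np.std(T,0),"tiltz",A[:,2],"x axis z",np.mean(XZ),"corr Ty",np.mean(T,0)[1]+1.9*np.mean(XZ))
```

```bash
python3 -m crank '[[0,0.003,0,-0.01,0,0.3,-1],[0,0,0,-0.01,0,0.3,-1],[0,0,0,-0.01,0,0.1,-1],[0,0,0,0,0,0,-1]]';python3 plan.py 0.6097 -0.1163 0.0195 132.85 2 36
```

```text
clock: 12.35
position: [0.6113, -0.1183, 0.05]
tcp_rot: [-0.001, 0.4, 0.916, 0.001]
contact_force: [-0.1, -0.9, -3.2]
opening: 0.693
t 12.35 p [ 0.6113 -0.1183  0.05  ] yaw 132.7928147959863 tilt z [-0.      0.0026 -1.    ] op 0.693
err mm [ -1.5714   2.0499 -30.5373]
[0.001, -0.001, -0.001, 0.021, 0.002, 0.255]
[0.0, -0.0, 0.0, 0.0, 0.0, -0.0]
```

```bash
python3 -m crank '[[0,0,0,0.02,0,0.15,-1],[0,0,0,0,0,0.07,-1],[0,0,0,0,0,0,-1]]';python3 plan.py 0.6097 -0.1163 0.0195 132.85 2 36
```

```text
clock: 12.65
position: [0.6117, -0.1171, 0.024]
tcp_rot: [0.001, 0.401, 0.916, 0.002]
contact_force: [0.5, -0.2, -3.6]
opening: 0.693
t 12.65 p [ 0.6117 -0.1171  0.024 ] yaw 132.70047649435512 tilt z [ 0.0026  0.0029 -1.    ] op 0.693
err mm [-1.9806  0.8477 -4.5217]
[0.002, -0.0, -0.002, 0.016, -0.007, 0.038]
[-0.0, 0.0, 0.0, 0.0, 0.0, 0.0]
```

```bash
python3 -m crank '[[0.002,0,0,0.01,0,0.045,-1],[0,0,0,0,0,0.01,-1]]';python3 plan.py 0.6097 -0.1163 0.0195 132.85 1 36
```

```text
clock: 12.85
position: [0.6118, -0.1163, 0.0183]
tcp_rot: [0.001, 0.401, 0.916, 0.001]
contact_force: [-1.9, 0.6, -1.3]
opening: 0.694
t 12.85 p [ 0.6118 -0.1163  0.0183] yaw 132.69239422403007 tilt z [ 0.0019  0.0003 -1.    ] op 0.694
err mm [-2.1224 -0.0074  1.2412]
[0.001, 0.001, -0.002, 0.012, -0.013, -0.01]
```

Contact (weight partly on the table). Release and rise.

```bash
python3 -m crank '[[0,0,0,0,0,0,1],[0,0,0,0,0,0,1],[0,0,0,0,0,0,1],[0,0,0,0,0,0,1]]';python3 plan.py 0.6065 -0.1145 0.15 133 2 40; python3 -m crank '[[0,0,0,0,0,-0.2,1],[0,0,0,0,0,-0.35,1],[0,0,0,0,0,-0.38,1]]'; python3 plan.py 0.488 -0.2113 0.16 142.5 5
```

```text
clock: 13.25
position: [0.6145, -0.1161, 0.021]
tcp_rot: [0.003, 0.401, 0.916, 0.001]
contact_force: [-0.3, 0.2, 0.1]
opening: 1.0
t 13.25 p [ 0.6145 -0.1161  0.021 ] yaw 132.71016987607666 tilt z [ 0.0071 -0.0002 -1.    ] op 1.0
err mm [ -7.9994   1.5855 129.0489]
[0.003, 0.003, -0.003, 0.015, -0.011, -0.333]
[-0.0, -0.0, 0.0, 0.017, -0.012, -0.333]
clock: 13.55
position: [0.6091, -0.1157, 0.1296]
tcp_rot: [-0.002, 0.401, 0.916, -0.0]
contact_force: [0.2, -0.5, 0.7]
opening: 1.004
t 13.55 p [ 0.6091 -0.1157  0.1296] yaw 132.7475510736465 tilt z [-0.0047  0.0018 -1.    ] op 1.004
err mm [-121.1091  -95.6271   30.3979]
[-0.001, -0.003, -0.094, 0.031, -0.391, -0.076]
[-0.0, -0.0, -0.014, 0.088, -0.382, -0.077]
[-0.0, 0.0, 0.0, 0.096, -0.38, -0.077]
[0.0, 0.0, 0.0, 0.027, -0.105, -0.021]
[0.0, 0.0, 0.0, 0.0, 0.0, 0.0]
```

```bash
python3 -m crank '[[-0.001,-0.003,-0.094,0.03,-0.39,-0.08,1],[0,0,-0.014,0.09,-0.38,-0.05,1],[0,0,0,0.1,-0.38,0,1],[0,0,0,0.02,-0.09,0,1]]'
python3 - <<'E'
from tin import *
c=cam("wrist"); save("w3.png",c["img"]); 
t=cam("top"); save("t3.png",t["img"])
np.savez("pics/w3.npz",**c)
E
python3 plan.py 0.488 -0.2113 0.1 142.5 5 36
```

```text
clock: 13.95
position: [0.4941, -0.2103, 0.1537]
tcp_rot: [0.008, 0.316, 0.949, 0.001]
contact_force: [-0.4, -0.5, -0.5]
opening: 0.997
t 14.05 p [ 0.4973 -0.208   0.1541] yaw 143.2889306147321 tilt z [ 0.0198 -0.002  -0.9998] op 0.999
err mm [ -9.265   -3.3318 -54.1122]
[0.007, 0.011, 0.009, 0.035, -0.048, 0.294]
[0.0, 0.0, 0.0, 0.015, -0.024, 0.156]
[-0.0, -0.0, 0.0, 0.0, 0.0, 0.0]
[0.0, 0.0, 0.0, 0.0, 0.0, 0.0]
[-0.0, -0.0, 0.0, 0.0, 0.0, 0.0]
```

View pics/w3.png

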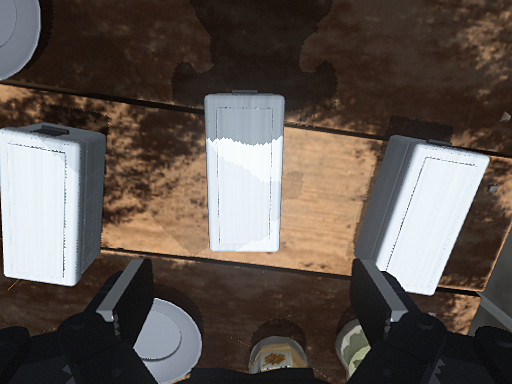

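Middle tin under the gripper, corners ≈ (206,95),(283,95),(280,251),(210,251); left tin stands again at (430,215).

Run:
```python
from tin import *
np.set_printoptions(precision=4,suppress=True)
c=dict(np.load("pics/w3.npz")); c["k1"]=float(c["k1"])
P=plane(c,[(206,95),(283,95),(280,251),(210,251)],.06); print(P,P.mean(0)); d=P[1]+P[0]-P[2]-P[3]; print(np.degrees(np.arctan2(d[1],d[0])))
for nm,q in (("L",[(391,136),(489,155),(432,296),(362,263)]),("R",[(0,130),(72,136),(66,285),(4,275)])): print(nm,plane(c,q,.06).mean(0))
```

```text
[[ 0.4195 -0.1949  0.06  ]
 [ 0.4533 -0.1497  0.06  ]
 [ 0.5568 -0.2254  0.06  ]
 [ 0.5207 -0.2733  0.06  ]] [ 0.4876 -0.2108  0.06  ]
143.01888106892247
L [ 0.5992 -0.117   0.06  ]
R [ 0.4084 -0.3624  0.06  ]
```

```bash
python3 -m crank '[[0.007,0.011,0,0.04,-0.06,0.3,1],[0,0,0,0.01,-0.02,0.2,1],[0,0,0,0,0,0.05,1]]'; python3 plan.py 0.4876 -0.211 0.014 142.7 5 30
```

```text
clock: 14.35
position: [0.4938, -0.2093, 0.0887]
tcp_rot: [0.004, 0.313, 0.95, 0.001]
contact_force: [0.6, -0.4, 0.4]
opening: 1.002
t 14.35 p [ 0.4938 -0.2093  0.0887] yaw 143.48078183499774 tilt z [ 0.0076 -0.0005 -1.    ] op 1.002
err mm [ -6.1991  -1.7405 -74.7331]
[0.003, 0.004, 0.009, 0.015, -0.018, 0.249]
[-0.0, -0.0, 0.0, 0.013, -0.017, 0.249]
[0.0, -0.0, 0.0, 0.006, -0.009, 0.125]
[0.0, 0.0, 0.0, -0.0, 0.0, -0.0]
[0.0, 0.0, 0.0, 0.0, 0.0, 0.0]
```

```bash
python3 -m crank '[[0.003,0.004,0.008,0.03,-0.05,0.2,1],[0,0,0,0.01,-0.01,0.2,1],[0,0,0,0,0,0.05,1]]'; python3 plan.py 0.4876 -0.211 0.014 142.7 5 30
```

```text
clock: 14.65
position: [0.4917, -0.2081, 0.0347]
tcp_rot: [0.002, 0.317, 0.948, 0.001]
contact_force: [0.5, -0.3, 0.1]
opening: 1.0
t 14.65 p [ 0.4917 -0.2081  0.0347] yaw 143.04795521483453 tilt z [ 0.005   0.0012 -1.    ] op 1.0
err mm [ -4.1081  -2.9219 -20.687 ]
[0.003, 0.002, 0.004, 0.013, -0.041, 0.172]
[-0.0, -0.0, -0.0, -0.0, 0.0, 0.0]
[-0.0, 0.0, 0.0, 0.0, 0.0, 0.0]
[-0.0, 0.0, 0.0, 0.0, 0.0, 0.0]
[-0.0, -0.0, 0.0, 0.0, 0.0, 0.0]
```

```bash
python3 -m crank '[[0.003,0.002,0.004,0.02,-0.06,0.16,1],[0,0,0,0.01,-0.01,0.02,1]]'; python3 plan.py 0.4876 -0.211 0.014 142.7 1 30;  python3 -m crank '[[0,0,0,0,0,0,-1],[0,0,0,0,0,0,-1],[0,0,0,0,0,0,-1],[0,0,0,0,0,0,-1],[0,0,0,0,0,0,-1]]' 30;python3 plan.py 0.4876 -0.211 0.014 142.7 1 30
```

```text
clock: 14.85
position: [0.4872, -0.2106, 0.0138]
tcp_rot: [0.001, 0.318, 0.948, 0.0]
contact_force: [-0.3, -0.1, 0.1]
opening: 0.998
t 14.85 p [ 0.4872 -0.2106  0.0138] yaw 142.8599615838577 tilt z [ 0.0024 -0.     -1.    ] op 0.998
err mm [ 0.4265 -0.4162  0.2373]
[0.001, 0.001, 0.002, -0.005, -0.001, -0.002]
clock: 15.35
position: [0.4908, -0.2099, 0.0177]
tcp_rot: [0.004, 0.318, 0.948, 0.001]
contact_force: [0.3, 0.7, -2.6]
opening: 0.691
t 15.35 p [ 0.4908 -0.2099  0.0177] yaw 142.96244820454626 tilt z [ 0.0073 -0.0013 -1.    ] op 0.691
err mm [-3.2488 -1.0663 -3.7276]
[0.002, 0.004, 0.003, 0.016, -0.024, 0.031]
```

```bash
python3 -m crank '[[0.002,0.004,0,0,0,-0.2,-1],[0,0,0,0,0,-0.3,-1],[0,0,0,0,0,-0.3,-1],[0,0,0,0,0,-0.25,-1],[0,0,0,0,0,0,-1]]'; python3 plan.py 0.488 -0.21 0.14 142.7 2 30; python3 -m crank '[[0,0,0,0.35,0,0,-1],[0,0,0,0,0,0,-1],[0,0,0,0,0,0,-1],[0,0,0,-0.38,0,0,-1],[0,0,0,0,0,0,-1]]'; python3 plan.py 0.488 -0.21 0.14 142.7 2 30
```

```text
clock: 15.85
position: [0.4894, -0.2086, 0.1473]
tcp_rot: [-0.002, 0.317, 0.948, 0.001]
contact_force: [0.8, 0.6, -3.8]
opening: 0.689
t 15.85 p [ 0.4894 -0.2086  0.1473] yaw 143.03376107276446 tilt z [-0.0029  0.0024 -1.    ] op 0.689
err mm [-1.4271 -1.3539 -7.3214]
[0.0, -0.002, 0.004, 0.002, -0.016, 0.061]
[0.0, 0.0, -0.0, 0.0, 0.0, 0.0]
clock: 16.35
position: [0.4863, -0.2091, 0.1426]
tcp_rot: [-0.007, 0.316, 0.949, 0.0]
contact_force: [-0.2, -0.4, -3.0]
opening: 0.692
t 16.35 p [ 0.4863 -0.2091  0.1426] yaw 143.13944328847762 tilt z [-0.0123  0.0044 -0.9999] op 0.692
err mm [ 1.7329 -0.8928 -2.5716]
[-0.002, -0.008, 0.005, -0.016, 0.003, 0.021]
[-0.0, -0.0, 0.0, 0.0, 0.0, 0.0]
```

```bash
python3 -m crank '[[0,0,0,0,0,0,-1],[0,-0.008,0,0.35,0,0,-1],[0,0,0,0,0,0,-1],[0,0,0,0,0,0,-1],[0,0,0,-0.37,0,0,-1]]'; python3 -m crank '[[0,0,0,0,0,0,-1],[0,0,0,0,0,0,-1],[0,0,0,0.35,0,0,-1],[0,0,0,0,0,0,-1],[0,0,0,-0.35,0,0,-1]]'; python3 plan.py 0.488 -0.21 0.14 142.7 2 30
```

```text
clock: 16.85
position: [0.4782, -0.2046, 0.1366]
tcp_rot: [-0.01, 0.314, 0.949, -0.001]
contact_force: [1.3, -0.5, -3.0]
opening: 0.695
clock: 17.35
position: [0.4784, -0.205, 0.1353]
tcp_rot: [-0.01, 0.314, 0.949, -0.001]
contact_force: [1.8, -0.9, -2.4]
opening: 0.694
t 17.35 p [ 0.4784 -0.205   0.1353] yaw 143.36461978614574 tilt z [-0.0195  0.0047 -0.9998] op 0.694
err mm [ 9.5946 -4.9786  4.6684]
[-0.005, -0.012, 0.007, -0.088, 0.014, -0.041]
[0.0, 0.0, 0.0, 0.0, 0.0, 0.0]
```

```bash
python3 -m crank '[[0,0.07,0,0,0,0,-1],[0,0.06,0,0,0,0,-1],[0,0,0,0,0,0,-1],[0,0,0,0,0,0,-1],[0,0,0,0,0,0,-1]]';python3 plan.py 0.488 -0.21 0.14 142.7 2 30
```

```text
clock: 17.85
position: [0.4822, -0.2082, 0.1356]
tcp_rot: [-0.106, 0.314, 0.943, 0.032]
contact_force: [0.1, -0.1, -3.5]
opening: 0.697
t 17.85 p [ 0.4822 -0.2082  0.1356] yaw 143.1774603477703 tilt z [-0.1793  0.1256 -0.9757] op 0.697
err mm [ 5.8223 -1.795   4.3631]
[-0.003, -0.094, 0.004, -0.039, 0.017, -0.046]
[-0.002, -0.046, 0.002, 0.0, 0.0, 0.0]
```

```bash
python3 -m crank '[[0,0,0,0,0,0,-1],[0,0,0,0,0,0,-1],[-0.003,-0.094,0,-0.04,0.01,-0.04,-1],[-0.002,-0.046,0,0,0,0,-1],[0,0,0,0,0,0,-1]]';python3 plan.py 0.488 -0.21 0.14 142.7 1 30; python3 tq.py; python3 plan.py 0.488 -0.21 0.14 142.7 1 30;  python3 -m crank '[[0,-0.07,0,0,0,0,-1],[0,-0.06,0,0,0,0,-1],[0,0,0,0,0,0,-1],[0,0,0,0,0,0,-1],[0,0,0,0,0,0,-1]]';python3 plan.py 0.488 -0.21 0.14 142.7 2 30
```

```text
clock: 18.35
position: [0.4855, -0.2089, 0.1391]
tcp_rot: [0.003, 0.314, 0.949, -0.001]
contact_force: [-1.3, 0.3, -3.8]
opening: 0.692
t 18.35 p [ 0.4855 -0.2089  0.1391] yaw 143.3661229434511 tilt z [ 0.0053 -0.0032 -1.    ] op 0.692
err mm [ 2.4979 -1.1445  0.9091]
[0.0, 0.004, 0.007, -0.022, 0.005, -0.007]
t 19.5 tool-frame F [ 0.2309 -0.2128  3.3379] T [-0.0087  0.0039  0.002 ] sd [0.0209 0.0344 0.0304] tiltz [ 0.0064 -0.0018 -1.    ] x axis z -0.005905911349679413 corr Ty -0.0073166707939128165
t 19.55 p [ 0.4877 -0.2101  0.1388] yaw 143.25450737829684 tilt z [ 0.0064 -0.0018 -1.    ] op 0.695
err mm [0.3024 0.0539 1.1861]
[0.002, 0.004, 0.006, -0.002, 0.002, -0.01]
clock: 20.05
position: [0.4886, -0.2106, 0.1391]
tcp_rot: [0.102, 0.314, 0.943, -0.032]
contact_force: [0.1, -0.1, -2.8]
opening: 0.695
t 20.05 p [ 0.4886 -0.2106  0.1391] yaw 143.16553302512202 tilt z [ 0.1715 -0.1241 -0.9773] op 0.695
err mm [-0.608   0.6286  0.9286]
[0.002, 0.094, 0.004, 0.005, 0.001, -0.009]
[0.001, 0.041, 0.002, 0.0, 0.0, 0.0]
```

```bash
python3 -m crank '[[0,0,0,0,0,0,-1],[0,0,0,0,0,0,-1],[0.002,0.094,0.004,0,0,0,-1],[0.001,0.041,0.002,0,0,0,-1],[0,0,0,0,0,0,-1]]';python3 plan.py 0.488 -0.21 0.14 142.7 1 30; python3 tq.py; python3 plan.py 0.4908 -0.2099 0.02 142.7 2 36
```

```text
clock: 20.55
position: [0.4874, -0.2103, 0.1376]
tcp_rot: [-0.006, 0.32, 0.947, 0.003]
contact_force: [-0.1, -0.1, -3.4]
opening: 0.696
t 20.55 p [ 0.4874 -0.2103  0.1376] yaw 142.63599973965918 tilt z [-0.0096  0.0085 -0.9999] op 0.696
err mm [0.6209 0.319  2.3944]
[0.001, -0.008, -0.001, -0.002, 0.005, -0.02]
t 21.7 tool-frame F [-0.0374  0.0187  3.1233] T [-0.0028 -0.0225  0.0022] sd [0.0278 0.0424 0.0335] tiltz [-0.01    0.0066 -0.9999] x axis z 0.01147934170553939 corr Ty -0.0006593675680211762
t 21.75 p [ 0.486  -0.2092  0.138 ] yaw 142.76668720880193 tilt z [-0.0099  0.0066 -0.9999] op 0.692
err mm [   4.7779   -0.7001 -117.9799]
[-0.0, -0.008, 0.001, -0.014, 0.006, 0.3]
[-0.0, -0.0, -0.0, -0.011, 0.006, 0.3]
```

```bash
python3 -m crank '[[0,-0.008,0,-0.02,0,0.3,-1],[0,0,0,-0.01,0,0.3,-1],[0,0,0,-0.01,0,0.25,-1],[0,0,0,0,0,0.05,-1],[0,0,0,0,0,0,-1]]';python3 plan.py 0.4908 -0.2099 0.0185 142.9 2 36
```

```text
clock: 22.25
position: [0.4926, -0.2134, 0.0287]
tcp_rot: [0.003, 0.32, 0.948, -0.001]
contact_force: [0.2, -0.1, -2.8]
opening: 0.693
t 22.25 p [ 0.4926 -0.2134  0.0287] yaw 142.7194118518209 tilt z [ 0.0055 -0.0035 -1.    ] op 0.693
err mm [ -1.8132   3.481  -10.2377]
[0.0, 0.004, -0.002, 0.03, 0.014, 0.085]
[0.0, 0.0, 0.0, 0.0, -0.0, 0.0]
```

```bash
python3 -m crank '[[0,0.004,0,0.03,0.01,0.08,-1],[0,0,0,0,0,0.02,-1],[0,0,0,0,0,0.01,-1]]';python3 plan.py 0.4908 -0.2099 0.0185 142.9 1 36
```

```text
clock: 22.55
position: [0.4927, -0.2107, 0.0178]
tcp_rot: [0.002, 0.32, 0.947, 0.0]
contact_force: [0.7, 0.3, -3.4]
opening: 0.693
t 22.55 p [ 0.4927 -0.2107  0.0178] yaw 142.696629196376 tilt z [ 0.0046 -0.0011 -1.    ] op 0.693
err mm [-1.9479  0.8415  0.7143]
[0.001, 0.003, -0.002, 0.017, -0.004, -0.006]
```

```bash
python3 -m crank '[[0,0.003,0,0,0,0.04,-1],[0,0,0,0,0,0.01,-1]]';python3 plan.py 0.4908 -0.2099 0.0185 142.9 1 36
```

```text
clock: 22.75
position: [0.4943, -0.2113, 0.0156]
tcp_rot: [0.001, 0.32, 0.947, -0.0]
contact_force: [-0.7, 0.3, -2.3]
opening: 0.695
t 22.75 p [ 0.4943 -0.2113  0.0156] yaw 142.6922235620894 tilt z [ 0.0025 -0.0011 -1.    ] op 0.695
err mm [-3.4913  1.3981  2.9406]
[0.0, 0.002, -0.002, 0.03, -0.008, -0.025]
```

```bash
python3 -m crank '[[0,0.002,0,0.01,0,0.04,-1],[0,0,0,0,0,0.02,-1]]';python3 plan.py 0.4908 -0.2099 0.0185 142.9 1 36
```

```text
clock: 22.95
position: [0.4947, -0.2118, 0.0148]
tcp_rot: [0.001, 0.32, 0.947, -0.002]
contact_force: [-7.9, 3.4, 11.2]
opening: 0.691
t 22.95 p [ 0.4947 -0.2118  0.0148] yaw 142.64576435041405 tilt z [ 0.0007 -0.0046 -1.    ] op 0.691
err mm [-3.9411  1.8644  3.7324]
[-0.002, 0.002, -0.003, 0.035, -0.008, -0.031]
```

Firmly on the table. Release, rise, go over the right tin.

```bash
python3 -m crank '[[0,0,0,0,0,0,1],[0,0,0,0,0,0,1],[0,0,0,0,0,0,1],[0,0,0,0,0,0,1]]'; python3 -m crank '[[0,0,0,0,0,-0.15,1],[0,0,0,0,0,-0.35,1],[0,0,0,0,0,-0.38,1],[0,0,0,0,0,-0.2,1]]'; python3 plan.py 0.41 -0.363 0.16 132.2 5
```

```text
clock: 23.35
position: [0.4976, -0.2127, 0.0171]
tcp_rot: [0.004, 0.32, 0.947, -0.002]
contact_force: [0.3, -0.3, -0.5]
opening: 1.003
clock: 23.75
position: [0.494, -0.2107, 0.1463]
tcp_rot: [-0.001, 0.32, 0.947, -0.001]
contact_force: [1.2, -0.7, -0.2]
opening: 1.002
t 23.75 p [ 0.494  -0.2107  0.1463] yaw 142.67089690748753 tilt z [-0.0022 -0.0019 -1.    ] op 1.002
err mm [ -83.9688 -152.3026   13.7492]
[-0.001, -0.0, 0.094, -0.059, -0.395, -0.03]
[-0.0, -0.0, 0.022, -0.116, -0.381, -0.031]
[0.0, -0.0, 0.0, -0.129, -0.377, -0.032]
[0.0, -0.0, 0.0, -0.082, -0.239, -0.02]
[0.0, -0.0, 0.0, 0.0, 0.0, 0.0]
```

```bash
python3 -m crank '[[-0.001,0,0.094,-0.06,-0.39,-0.03,1],[0,0,0.022,-0.12,-0.38,-0.03,1],[0,0,0,-0.13,-0.38,-0.03,1],[0,0,0,-0.08,-0.22,0,1]]'
python3 - <<'E'
from tin import *
c=cam("wrist"); save("w4.png",c["img"]); 
np.savez("pics/w4.npz",**c)
E
python3 plan.py 0.41 -0.363 0.1 132.2 2 36
```

```text
clock: 24.15
position: [0.4167, -0.3623, 0.1626]
tcp_rot: [0.005, 0.403, 0.915, 0.001]
contact_force: [0.1, -0.6, -0.6]
opening: 1.002
t 24.2 p [ 0.4142 -0.3665  0.1621] yaw 132.15913047535074 tilt z [ 0.0086 -0.0049 -1.    ] op 1.001
err mm [ -4.1711   3.5307 -62.1383]
[0.002, 0.006, -0.0, 0.029, -0.004, 0.299]
[0.0, -0.0, 0.0, 0.019, -0.003, 0.219]
```

View pics/w4.png

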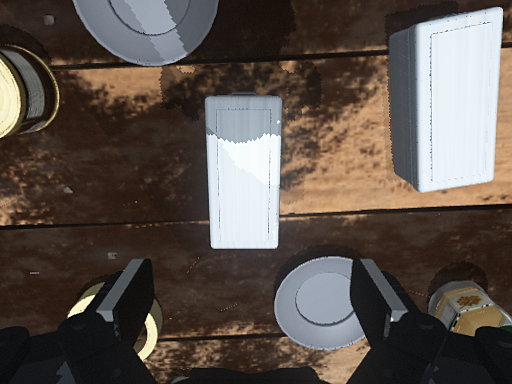

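Right tin in view: corners ≈ (206,95),(281,96),(278,248),(211,248); middle tin stands upright at (455,100); wanted dish at (325,303).

```bash
python3 - <<'E'
from tin import *
np.set_printoptions(precision=4,suppress=True)
c=dict(np.load("pics/w4.npz")); c["k1"]=float(c["k1"])
P=plane(c,[(206,95),(281,96),(278,248),(211,248)],.06); print(P.mean(0)); d=P[1]+P[0]-P[2]-P[3]; print(np.degrees(np.arctan2(d[1],d[0])))
print("dish",plane(c,[(325,303)],.014))
E
python3 -m crank '[[0.002,0.006,0,0.03,0,0.3,1],[0,0,0,0.01,-0.01,0.2,1],[0,0,0,0,0,0.05,1]]';python3 plan.py 0.41 -0.363 0.014 132.2 5 30
```

```text
[ 0.4101 -0.3623  0.06  ]
132.4176945572744
dish [[ 0.5789 -0.4183  0.014 ]]
clock: 24.5
position: [0.4099, -0.3682, 0.0954]
tcp_rot: [0.002, 0.409, 0.913, -0.001]
contact_force: [-0.8, -0.5, -1.0]
opening: 1.002
t 24.5 p [ 0.4099 -0.3682  0.0954] yaw 131.7664085204121 tilt z [ 0.0027 -0.0034 -1.    ] op 1.002
err mm [  0.0992   5.1776 -81.4377]
[-0.0, 0.003, -0.005, 0.013, 0.011, 0.249]
[0.0, 0.0, 0.0, 0.012, 0.011, 0.249]
[0.0, 0.0, 0.0, 0.008, 0.008, 0.18]
[0.0, -0.0, 0.0, 0.0, 0.0, -0.0]
[0.0, -0.0, 0.0, 0.0, 0.0, 0.0]
```

```bash
python3 -m crank '[[0,0.003,-0.005,0.035,0.03,0.25,1],[0,0,0,0,0,0.2,1],[0,0,0,0,0,0.05,1]]';python3 plan.py 0.41 -0.363 0.014 132.2 2 30
```

```text
clock: 24.8
position: [0.4118, -0.3626, 0.0349]
tcp_rot: [0.001, 0.405, 0.915, 0.0]
contact_force: [-0.4, -0.1, 0.3]
opening: 0.999
t 24.8 p [ 0.4118 -0.3626  0.0349] yaw 132.2704539533332 tilt z [ 0.0016 -0.0005 -1.    ] op 0.999
err mm [ -1.8382  -0.4341 -20.9027]
[0.001, 0.001, 0.001, 0.008, -0.014, 0.174]
[0.0, 0.0, 0.0, -0.0, 0.0, -0.0]
```

```bash
python3 -m crank '[[0,0,0,0.01,-0.015,0.16,1],[0,0,0,0,0,0.02,1]]';python3 plan.py 0.41 -0.363 0.014 132.2 1 30; python3 -m crank '[[0,0,0,0,0,0,-1],[0,0,0,0,0,0,-1],[0,0,0,0,0,0,-1],[0,0,0,0,0,0,-1],[0,0,0,0,0,0,-1]]' 30;python3 plan.py 0.41 -0.363 0.014 132.2 1 30
```

```text
clock: 25.0
position: [0.4111, -0.3626, 0.0139]
tcp_rot: [0.001, 0.404, 0.915, 0.0]
contact_force: [-0.9, 0.4, -0.6]
opening: 1.0
t 25.0 p [ 0.4111 -0.3626  0.0139] yaw 132.33610914068146 tilt z [ 0.0026 -0.0007 -1.    ] op 1.0
err mm [-1.0845 -0.3664  0.1152]
[0.001, 0.001, 0.002, 0.004, -0.009, -0.001]
clock: 25.5
position: [0.4131, -0.3641, 0.018]
tcp_rot: [0.003, 0.404, 0.915, -0.001]
contact_force: [0.5, -0.1, -3.6]
opening: 0.691
t 25.5 p [ 0.4131 -0.3641  0.018 ] yaw 132.3373573954858 tilt z [ 0.0055 -0.0039 -1.    ] op 0.691
err mm [-3.1235  1.0529 -4.0062]
[0.001, 0.004, 0.002, 0.024, -0.013, 0.033]
```

```bash
python3 -m crank '[[0.001,0.004,0,0,0,-0.2,-1],[0,0,0,0,0,-0.3,-1],[0,0,0,0,0,-0.3,-1],[0,0,0,0,0,-0.25,-1],[0,0,0,0,0,0,-1]]'; python3 plan.py 0.41 -0.363 0.14 132.2 1 30; python3 -m crank '[[0,0,0,-0.35,0,0,-1],[0,0,0,0,0,0,-1],[0,0,0,0,0,0,-1],[0,0,0,0.35,0,0,-1],[0,0,0,0,0,0,-1]]'; python3 plan.py 0.41 -0.363 0.14 132.2 2 30
```

```text
clock: 26.0
position: [0.4118, -0.3623, 0.1473]
tcp_rot: [-0.002, 0.404, 0.915, 0.001]
contact_force: [0.5, 0.1, -3.6]
opening: 0.697
t 26.0 p [ 0.4118 -0.3623  0.1473] yaw 132.39465789539074 tilt z [-0.0031  0.0033 -1.    ] op 0.697
err mm [-1.8128 -0.653  -7.3107]
[-0.0, -0.003, 0.002, 0.006, -0.015, 0.061]
clock: 26.5
position: [0.406, -0.3577, 0.141]
tcp_rot: [-0.008, 0.403, 0.915, 0.002]
contact_force: [-0.1, -0.4, -3.2]
opening: 0.695
t 26.5 p [ 0.406  -0.3577  0.141 ] yaw 132.47851382536294 tilt z [-0.0131  0.0112 -0.9999] op 0.695
err mm [ 4.0142 -5.33   -1.0345]
[-0.001, -0.011, 0.003, -0.055, -0.005, 0.008]
[0.0, 0.0, -0.0, 0.0, 0.0, 0.0]
```

```bash
python3 -m crank '[[0,0,0,0,0,0,-1],[0,0,0,-0.35,0,0,-1],[0,0,0,0,0,0,-1],[0,0,0,0,0,0,-1],[0,0,0,0.35,0,0,-1]]'; python3 -m crank '[[0,0,0,0,0,0,-1],[0,0,0,0,0,0,-1],[0,0,0,-0.35,0,0,-1],[0,0,0,0,0,0,-1],[0,0,0,0.35,0,0,-1]]'; python3 plan.py 0.41 -0.363 0.14 132.2 2 30
```

```text
clock: 27.0
position: [0.4056, -0.3581, 0.1375]
tcp_rot: [-0.01, 0.403, 0.915, 0.003]
contact_force: [-0.6, 0.7, -2.5]
opening: 0.697
clock: 27.5
position: [0.4017, -0.3546, 0.1346]
tcp_rot: [-0.014, 0.402, 0.915, 0.004]
contact_force: [-0.2, 2.0, -3.0]
opening: 0.694
t 27.5 p [ 0.4017 -0.3546  0.1346] yaw 132.56327406840276 tilt z [-0.0221  0.0188 -0.9996] op 0.694
err mm [ 8.2866 -8.3975  5.4023]
[-0.002, -0.018, 0.004, -0.097, 0.003, -0.048]
[-0.0, -0.0, 0.0, 0.0, 0.0, 0.0]
```

Same tilt test on this tin.

```bash
python3 -m crank '[[0,0.07,0,-0.05,0,-0.03,-1],[0,0.05,0,-0.04,0,0,-1],[0,0,0,0,0,0,-1],[0,0,0,0,0,0,-1],[0,0,0,0,0,0,-1]]';python3 plan.py 0.41 -0.363 0.14 132.2 2 30
```

```text
clock: 28.0
position: [0.3878, -0.3434, 0.1277]
tcp_rot: [-0.121, 0.394, 0.91, 0.045]
contact_force: [1.2, -1.0, -3.3]
opening: 0.69
t 28.0 p [ 0.3878 -0.3434  0.1277] yaw 133.11818052256785 tilt z [-0.1847  0.1763 -0.9668] op 0.69
err mm [ 22.1923 -19.6458  12.2712]
[-0.006, -0.094, 0.006, -0.198, 0.019, -0.151]
[-0.004, -0.07, 0.005, -0.015, 0.002, -0.008]
```

```bash
python3 -m crank '[[0,0,0,0,0,0,-1],[0,0,0,0,0,0,-1],[-0.006,-0.094,0.006,-0.2,0.02,-0.15,-1],[-0.004,-0.07,0.005,0,0,0,-1],[0,0,0,0,0,0,-1]]';python3 plan.py 0.41 -0.363 0.14 132.2 1 30; python3 tq.py;  python3 -m crank '[[0,-0.07,0,0,0,0,-1],[0,-0.06,0,0,0,0,-1],[0,0,0,0,0,0,-1],[0,0,0,0,0,0,-1],[0,0,0,0,0,0,-1]]';python3 plan.py 0.41 -0.363 0.14 132.2 2 30
```

```text
clock: 28.5
position: [0.4106, -0.363, 0.1408]
tcp_rot: [0.006, 0.405, 0.914, -0.002]
contact_force: [-0.5, 0.3, -4.2]
opening: 0.691
t 28.5 p [ 0.4106 -0.363   0.1408] yaw 132.18437421117892 tilt z [ 0.0098 -0.0094 -0.9999] op 0.691
err mm [-0.5517  0.0019 -0.7986]
[0.001, 0.009, -0.0, 0.003, -0.003, 0.007]
t 29.65 tool-frame F [-0.0253 -0.0725  3.4355] T [0.0014 0.0368 0.0004] sd [0.0299 0.0443 0.0257] tiltz [ 0.0125 -0.0093 -0.9999] x axis z -0.015075249510142765 corr Ty 0.0081936532362888
clock: 30.2
position: [0.4144, -0.3663, 0.1414]
tcp_rot: [0.102, 0.404, 0.908, -0.043]
contact_force: [-0.8, 0.3, -2.9]
opening: 0.693
t 30.2 p [ 0.4144 -0.3663  0.1414] yaw 132.02609647857062 tilt z [ 0.1506 -0.1613 -0.9754] op 0.693
err mm [-4.4243  3.3347 -1.3657]
[0.001, 0.094, -0.001, 0.047, -0.009, 0.001]
[0.001, 0.047, -0.001, 0.0, 0.0, 0.0]
```

```bash
python3 -m crank '[[0,0,0,0,0,0,-1],[0,0,0,0,0,0,-1],[0.001,0.094,0,0.05,-0.01,0,-1],[0.001,0.047,0,0,0,0,-1],[0,0,0,0,0,0,-1]]';python3 plan.py 0.41 -0.363 0.14 132.2 1 30; python3 tq.py
```

```text
clock: 30.7
position: [0.4099, -0.3628, 0.1393]
tcp_rot: [-0.004, 0.406, 0.914, 0.003]
contact_force: [0.5, -0.5, -4.5]
opening: 0.694
t 30.7 p [ 0.4099 -0.3628  0.1393] yaw 132.07301902508001 tilt z [-0.0047  0.0096 -0.9999] op 0.694
err mm [ 0.1095 -0.2147  0.7139]
[0.002, -0.007, -0.001, -0.002, -0.001, -0.006]
t 31.85 tool-frame F [-0.1214 -0.0156  3.3551] T [ 0.002  -0.0557 -0.001 ] sd [0.0284 0.0384 0.0288] tiltz [-0.0061  0.0084 -0.9999] x axis z 0.00988417153441795 corr Ty -0.03693980307637004
```

R's level-to-level moment change (0.045 corrected) stands out against L (−0.004) and M (−0.007). I repeat the tilt once to confirm.

```bash
sed -i 's/range(24)/range(36)/' tq.py; python3 -m crank '[[0.002,0.08,0,0,0,0,-1],[0,0.05,0,0,0,0,-1],[0,0,0,0,0,0,-1],[0,0,0,0,0,0,-1],[0,0,0,0,0,0,-1]]'; python3 -m crank '[[0,0,0,0,0,0,-1],[0,0,0,0,0,0,-1],[0,0,0,0,0,0,-1],[0,0,0,0,0,0,-1]]';python3 plan.py 0.41 -0.363 0.14 132.2 2 30
```

```text
clock: 32.4
position: [0.4064, -0.3594, 0.1385]
tcp_rot: [-0.101, 0.402, 0.909, 0.043]
contact_force: [-0.6, -0.0, -3.6]
opening: 0.694
clock: 32.8
position: [0.4055, -0.3587, 0.1395]
tcp_rot: [-0.1, 0.402, 0.909, 0.042]
contact_force: [-0.5, -0.0, -4.1]
opening: 0.691
t 32.8 p [ 0.4055 -0.3587  0.1395] yaw 132.28739347591903 tilt z [-0.1487  0.1573 -0.9763] op 0.691
err mm [ 4.4633 -4.2977  0.4992]
[-0.002, -0.094, 0.001, -0.049, 0.003, -0.015]
[-0.001, -0.044, 0.0, 0.0, 0.0, 0.0]
```

```bash
python3 -m crank '[[-0.002,-0.094,0,-0.05,0,-0.01,-1],[-0.001,-0.04,0,0,0,0,-1],[0,0,0,0,0,0,-1],[0,0,0,0,0,0,-1]]'; python3 tq.py;python3 plan.py 0.45 -0.37 0.18 132.2 1 30
```

```text
clock: 33.2
position: [0.4092, -0.3629, 0.1387]
tcp_rot: [-0.002, 0.404, 0.915, 0.001]
contact_force: [0.3, 0.3, -3.4]
opening: 0.694
t 34.95 tool-frame F [ 0.027  -0.0093  3.3846] T [ 0.0052  0.0147 -0.0053] sd [0.0277 0.0274 0.0317] tiltz [-0.0015  0.0037 -1.    ] x axis z 0.003908167270188964 corr Ty 0.022141838371564214
t 35.0 p [ 0.4094 -0.3629  0.1384] yaw 132.29564002563018 tilt z [-0.0015  0.0036 -1.    ] op 0.694
err mm [40.5859 -7.1364 41.6453]
[0.001, -0.002, 0.001, -0.138, 0.108, -0.178]
```

Confirmed: the moment swings back by ~0.06–0.07 N m, so the weight is in the right tin. Carrying it to the dish.

```bash
python3 plan.py 0.579 -0.417 0.166 132.2 5 30; python3 -m crank '[[0,0,0,-0.14,0.1,-0.1,-1],[0,0,0,-0.2,0.11,-0.06,-1],[0,0,0,-0.23,0.12,-0.04,-1]]'; python3 plan.py 0.579 -0.417 0.166 132.2 5 30
```

```text
t 35.0 p [ 0.4094 -0.3629  0.1384] yaw 132.29564002563018 tilt z [-0.0015  0.0036 -1.    ] op 0.694
err mm [169.5859 -54.1364  27.6453]
[0.001, -0.002, 0.001, -0.214, 0.124, -0.039]
[-0.0, 0.0, 0.0, -0.214, 0.124, -0.038]
[-0.0, -0.0, 0.0, -0.214, 0.124, -0.038]
[-0.0, -0.0, 0.0, -0.214, 0.124, -0.038]
[-0.0, -0.0, 0.0, -0.214, 0.124, -0.038]
clock: 35.3
position: [0.481, -0.3872, 0.1612]
tcp_rot: [-0.005, 0.406, 0.914, 0.001]
contact_force: [0.5, -0.2, -3.4]
opening: 0.69
t 35.3 p [ 0.481  -0.3872  0.1612] yaw 132.12238360172898 tilt z [-0.0089  0.0053 -0.9999] op 0.69
err mm [ 98.0207 -29.8445   4.8333]
[-0.002, -0.006, -0.001, -0.214, 0.128, -0.014]
[0.0, 0.0, -0.0, -0.214, 0.128, -0.012]
[-0.0, 0.0, 0.0, -0.214, 0.128, -0.012]
[0.0, 0.0, 0.0, -0.09, 0.054, -0.005]
[0.0, 0.0, 0.0, 0.0, 0.0, 0.0]
```

```bash
python3 -m crank '[[-0.002,-0.006,0,-0.21,0.13,-0.01,-1],[0,0,0,-0.2,0.12,-0.01,-1],[0,0,0,-0.15,0.09,-0.01,-1],[0,0,0,-0.06,0.04,0,-1],[0,0,0,0,0,0,-1]]'; python3 plan.py 0.579 -0.417 0.166 132.2 2 30
```

```text
clock: 35.8
position: [0.5713, -0.4128, 0.1642]
tcp_rot: [0.001, 0.406, 0.914, 0.001]
contact_force: [0.2, -0.5, -3.6]
opening: 0.692
t 35.8 p [ 0.5713 -0.4128  0.1642] yaw 132.15432771542558 tilt z [ 0.0027  0.0005 -1.    ] op 0.692
err mm [ 7.7451 -4.1905  1.776 ]
[0.001, 0.001, -0.001, -0.069, 0.024, -0.015]
[-0.0, -0.0, -0.0, 0.0, 0.0, 0.0]
```

```bash
python3 -m crank '[[0.001,0.001,0,-0.06,0.02,-0.01,-1],[0,0,0,0,0,0,-1],[0,0,0,0,0,0,-1],[0,0,0,0,0,0,-1],[0,0,0,0,0,0,-1]]'; python3 plan.py 0.579 -0.417 0.166 132.2 1 30
python3 - <<'E'
from h import *
for n in("top","side"):
    c=cam(n); save(n+"5.png",c["img"]); 
    if n=="top": np.savez("pics/t5.npz",**c)
E
```

```text
clock: 36.3
position: [0.5743, -0.4171, 0.165]
tcp_rot: [-0.002, 0.406, 0.914, -0.0]
contact_force: [-0.2, -0.4, -3.1]
opening: 0.692
t 36.3 p [ 0.5743 -0.4171  0.165 ] yaw 132.0695795662508 tilt z [-0.0038  0.0009 -1.    ] op 0.692
err mm [4.656  0.093  0.9554]
[-0.001, -0.002, -0.001, -0.025, 0.029, -0.008]
```

View pics/top5.png

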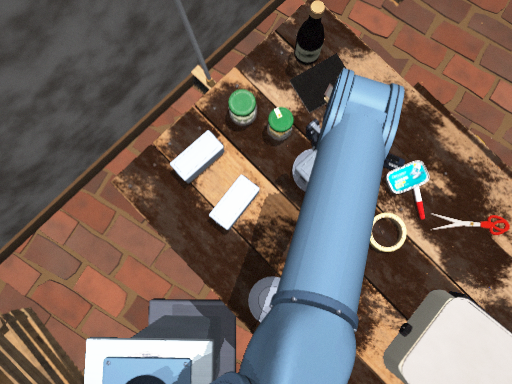

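View pics/side5.png

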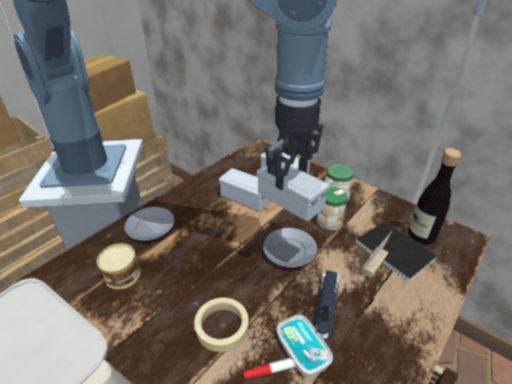

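Run:
```python
from tin import *
np.set_printoptions(precision=4,suppress=True)
c=dict(np.load("pics/t5.npz")); c["k1"]=float(c["k1"])
for sd in ((196,156),(234,202)): print(find(c,sd,thr=215)[0])
s=cam("side")
P=np.array([.574,-.417,.15]); a=np.radians(132.1-180); u=np.array([np.cos(a),np.sin(a),0]); v=np.array([-u[1],u[0],0])
Q=[P+i*.065*u+j*.03*v+[0,0,k] for i in(-1,1) for j in(-1,1) for k in(0,.06)]
im=s["img"].copy()
for p in proj(s,Q): cv2.circle(im,tuple(int(x) for x in p.round()),1,(255,0,0),-1)
save("s6.png",cv2.resize(im[120:290,200:380],None,fx=3.5,fy=3.5))
print(read_state()["qd"])
```

```text
((609.0381469726562, -114.92677307128906), (58.389739990234375, 128.3482666015625), 42.64755630493164)
((493.3121643066406, -210.67030334472656), (59.469627380371094, 128.496337890625), 52.511661529541016)
[-0.0017  0.0026 -0.0015 -0.0028 -0.0006 -0.0004  0.0006]
```

View pics/s6.png

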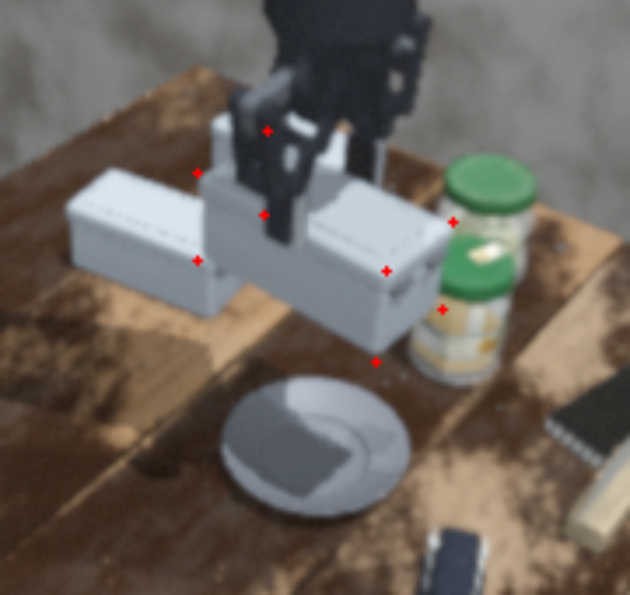

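The held tin matches a level box at the expected pose, with corners within about 3 image pixels (about 5 mm). The left tin moved about 3 mm and the middle one about 7 mm; the jars stand. Handing in.

```bash
python3 -c "
from cell import job_done,read_state
print(job_done()); s=read_state(); print(s['clock'],s['position'],s['opening'])"
```

```text
the job is handed in; nothing more can be done
None
the job is handed in; nothing more can be done
```

I lifted, shook and tilt-tested the tins from left to right at 30 N. The right tin holds the loose weight. I handed the job in at about 36.5 s with that tin held level over the change dish on the robot's right, beyond the tins.

**Which tin rattled:** I tilted each tin both ways, levelled it, and compared the wrist moment, allowing for the small residual tilt.
- **Right tin:** the moment changed by 0.045 N m. A repeat tilt gave 0.059 N m, against about 0.07 N m expected for a full slide.
- **Left and middle tins:** the change was 0.004 and 0.007 N m, within noise. The tilt correction was estimated from the left tin alone. Before correction, both showed about 0.026 N m, against 0.07 to 0.09 N m for the right tin.

**Last checks before handing in:**
- **Held tin:** the tool was at (0.574, −0.417, 0.165), about 5 mm from the measured dish centre. The tin's underside was about 15 cm up. It was still and level, agreeing with the side view to about 5 mm.
- **Other two tins:** both stand upright, the left about 3 mm and the middle about 7 mm from where they started.
- **Jars:** they look unmoved in the pictures; I did not measure them again.
- **Shake turns:** I did not measure the tins' speed at the pauses between strokes. I relied on 0.2 s stops there.

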